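# Nest the parts tubs in the latched case

## Robot

A 6-joint arm with a two-finger parallel gripper is mounted at the origin on the work surface. World frame = base frame: x ahead of the robot, y to its left, z up, the work surface at z = 0. Lengths are in m, angles in rad, forces in N, time in s.
With the tool pointing down it reaches from about 0.35 to 0.775 m from the base axis. Payload 7.3 kg.
Tool frame: the origin (TCP) lies at the very end of the fingers, on their centre line; the grasp point (between the pads) lies 19 mm behind it; z points along the fingers, y is the line along which they close (so a half turn about z gives the same grasp; the last joint's range is limited). The gripper opens to 92 mm and grips with 3 to 60 N. Pads are 19 mm wide; open, the fingers measure 130 mm over their backs; the gripper's body (75 mm by 190 mm) begins 47 mm behind the grasp point.
Start: joints at [1.109, 0.342, 1.524, -0, 1.275, -0.146], TCP at [0.163, 0.499, 0.227] pointing down, gripper open.
Joint ranges: [-2.53, 2.53], [-0.77, 2.02], [0.04, 2.7], [-1, 4.14], [0.28, 2.66], [-3.11, 3.11]. Speed limits (rad/s): [2.57, 2.57, 3.14, 3.14, 3.14, 3.14].

## Interface

Orientations are given as [roll, pitch, yaw] about the fixed x, y, z axes, in that order (R = Rz(yaw) Ry(pitch) Rx(roll)).
In Python, from cell import observe, read_camera, get_calibration, hand_in, search_frame gives the robot as it stands.
- The arm moves only by the tool step_arm, never from a script. Its argument "commands" is a list of rows, each an object with "translation": the shift along the tool's x, y, z in mm, a list of three; "roll": the turn about the tool's z in rad. In form: [{"translation": [x, y, z], "roll": roll}, ...]. A call has 1 to 20 rows; each row shifts and turns the commanded pose from where the row before left it, along the tool's axes as they then stand; what a row does not reach is not made up. A row lasts 1/12 s, in which the tool goes at most 41.7 mm and 7.16 degrees, less where a joint would pass 70% of its speed; a pose out of reach is approached as far as the arm can. A call is refused whole if a number of a shift passes 41.7 or a number of a turn 0.125, either way. A call with a gripper value outside its range is refused whole. "fingers" is the opening, from 0 (shut) to 1 (fully open), set as the call begins (left out, the last holds). The fingers move at their own pace and stop on an object; "grip_force" is the grip in N (left out, the last holds). Time passes only in rows, so rows that do not move let the fingers close. It gives the time, the measured TCP pose, the force, the opening and the grip force at its end, in the units of the state.
- observe(): the state, without advancing time (a new reading comes with each control period).
- read_camera(name): name is "scene" or "side" or "wrist"; returns the picture (384x512x3 uint8, red, green, blue); there is no depth.
- get_calibration(name): a dict with "camera_matrix" (3x3 intrinsics, pixels), "world_from_camera" (4x4, takes a point from camera to world coordinates). Camera axes: x right, y up, looking along -z (the intrinsics and any distortion apply to the point x, -y, -z); pixel columns grow to the right and rows downward; lengths in m; the calibration is good to about 2 mm. A picture is of the moment at which its call begins: read the wrist's pose just before it. get_calibration takes no time and is no camera call; for the wrist camera it gives the pose at the moment of the call.
- hand_in(): hands the job in; it is judged then, once.
Trained networks look in the newest picture that a camera, given by its name, has taken for a name from the list of things; names that differ only in an ending like _2 or _b are one class to them, and where a whole thing is asked for, a point or a joint stands for the part that bears it (a point fixed in the world has none). Each returns a list of dicts, best first, with "confidence" (0 to 1); they miss things now and then, are a little off and sometimes report something else, mostly with a low value. They report only what shows in the picture. A call takes as long as a camera call. They do not tell look-alikes from the thing itself.
- search_frame(camera, name): "at" ([x, y, z] in m, in world coordinates, good to about 4 mm: the middle of the surface that is visible of it).
The state is a dict: "time": time; "qpos": joint angles; "qvel": joint speeds; "joint_efforts": joint torques, N m; "tool_pos": TCP position; "tool_rot": TCP orientation; "contact_force": force on the tool from outside, world axes, zero at the start; "torque": the same for the moment, N m; "opening": finger opening in m; "grip_force": force on a finger pad.
Only numpy, scipy, OpenCV 4.12 (cv2) and the standard library are available. Lean on these libraries where they do the work, as an engineer would, in place of code of your own. Each camera call takes 0.05 s, during which the arm holds its last target. There are 200 camera calls.

## Task

Put the parts tubs away: swing the case's latch lever free, open the lid, and nest every loose tub on the blue mat into the two tubs fixed in the case, at most two loose ones on each so that the lid can shut. Lower each one gently until it just sits level in the one below, never pressing it in so that it jams. Then shut the lid fully and swing the latch lever back over it, leaving the other things on the bench where they are.

Things in the scene. Friction and masses are not known exactly. Their poses are not given: they have to be found in the camera images.
- case: fixed black hard case, 150 (x) by 210 (y) by 110 high, walls and floor 5, open at the top under an 8 mm orange lid. Origin: centre of its underside; z up, its -x face (with the latch) is the front. Two grey tubs, the same shape as the loose ones, are fixed on its floor with their sides square to the case
- well_left (a point): centre of the underside of the fixed grey tub in the left (+y) half of the case, at (-5, 50, 5) in the case's frame, same axes. A tub set loosely in another rests with its foot 20 mm above the other's foot (rim 20 above rim), held by the sloping walls alone: there is no ledge, and a push of more than about 35 N jams it
- well_right (a point): centre of the underside of the fixed grey tub in the right (-y) half, at (-5, -50, 5) in the case's frame; same axes as the case
- lid (a joint): lid angle, rad: 0 shut, grows as it opens upward to 1.85. The hinge line runs along the case's y at (75, 110.5) (x, z) in the case's frame. A stiff hinge: the lid stays wherever it is left, and takes 2 to 4 N at the handle to move
- lid_handle (a point): middle of the round bar handle on the lid, which runs along the case's y for 100 mm, 35 above the lid's top. With the lid shut it lies at (-45, 0, 153.5) in the case's frame; it turns with the lid about the hinge line (120 before and 43 above it when shut)
- latch (a joint): latch lever angle, rad: near 0 the flat steel lever points at the case and its inner end lies over the lid's front edge, blocking it; grows anticlockwise seen from above to 1.7; past 1.2 it lies along the front and the lid is free. Moves with about 1 N, stays where left. Upright pivot at (-94, -55) in the case's frame; lever 120.5 to 125.5 above the bench
- latch_post (a point): on the upright red post of the latch lever (10 mm diameter, from 125.5 to 161.5 above the bench), at 145.5; it stands 26 from the pivot on the lever's outer end: towards the case's -x when latched, swinging towards its -y as the lever is freed
- tub_red: red tapered square tub, open on top, loose, upright on the mat, may be absent. 50 tall, 41 square at the foot, sides sloping outward to 56 at the top (0.15 mm per mm), with an upright rim band 60 square over the top 12 mm; opening 50 square; walls and floor 3; about 60 g. Origin: centre of the underside, z up, x and y square to the sides (a quarter turn makes no difference)
- tub_yellow: yellow tapered square tub, open on top, loose, upright on the mat, may be absent. 50 tall, 41 square at the foot, sides sloping outward to 56 at the top (0.15 mm per mm), with an upright rim band 60 square over the top 12 mm; opening 50 square; walls and floor 3; about 60 g. Origin: centre of the underside, z up, x and y square to the sides (a quarter turn makes no difference)
- tub_white: white tapered square tub, open on top, loose, upright on the mat, may be absent. 50 tall, 41 square at the foot, sides sloping outward to 56 at the top (0.15 mm per mm), with an upright rim band 60 square over the top 12 mm; opening 50 square; walls and floor 3; about 60 g. Origin: centre of the underside, z up, x and y square to the sides (a quarter turn makes no difference)
- tub_green: green tapered square tub, open on top, loose, upright on the mat, may be absent. 50 tall, 41 square at the foot, sides sloping outward to 56 at the top (0.15 mm per mm), with an upright rim band 60 square over the top 12 mm; opening 50 square; walls and floor 3; about 60 g. Origin: centre of the underside, z up, x and y square to the sides (a quarter turn makes no difference)
- spool: bystander: black and silver solder spool standing on its flange, 54 across, 40 high; origin: centre of the underside
- jar: bystander: amber jar with black cap, 42 across, 42 high; origin: centre of the underside
- cell1: bystander: green cylindrical battery cell standing upright, 18.4 across, 65 high, metal tab on top; origin: centre of the underside
- cell2: bystander: green cylindrical battery cell standing upright, 18.4 across, 65 high, metal tab on top; origin: centre of the underside
- cell3: bystander: green cylindrical battery cell standing upright, 18.4 across, 65 high, metal tab on top; origin: centre of the underside
- screwdriver: bystander: screwdriver lying on the mat, 170 long along its x
Not all that is in view belongs to the job. There is more than one size of the tub_yellow; the one meant has the size given above.

How it is judged:
On the way, in this order (a step that is already met when the one before it is completed fails the run):
1. the latch lever is swung free (past 1.1 rad) with the lid still shut (value of joint latch above 1.1 rad and value of joint lid below 0.1 rad), for 0.2 s.
2. the lid is opened past 1.2 rad (value of joint lid above 1.2 rad), for 0.2 s.
3. every loose tub is nested in the case, let go, while the lid is open (((horizontal distance between tub_red and well_left below 0.005 m and z of tub_red in the frame of well_left between 0.0165 and 0.0245 m) or (horizontal distance between tub_red and well_left below 0.005 m and z of tub_red in the frame of well_left between 0.0345 and 0.0475 m) or (horizontal distance between tub_red and well_right below 0.005 m and z of tub_red in the frame of well_right between 0.0165 and 0.0245 m) or (horizontal distance between tub_red and well_right below 0.005 m and z of tub_red in the frame of well_right between 0.0345 and 0.0475 m)) and angle between each of tub_red, tub_yellow, tub_white, tub_green's own z axis and vertical below 0.08 rad and linear speed of each of tub_red, tub_yellow, tub_white, tub_green below 0.02 m/s and ((horizontal distance between tub_yellow and well_left below 0.005 m and z of tub_yellow in the frame of well_left between 0.0165 and 0.0245 m) or (horizontal distance between tub_yellow and well_left below 0.005 m and z of tub_yellow in the frame of well_left between 0.0345 and 0.0475 m) or (horizontal distance between tub_yellow and well_right below 0.005 m and z of tub_yellow in the frame of well_right between 0.0165 and 0.0245 m) or (horizontal distance between tub_yellow and well_right below 0.005 m and z of tub_yellow in the frame of well_right between 0.0345 and 0.0475 m)) and ((horizontal distance between tub_white and well_left below 0.005 m and z of tub_white in the frame of well_left between 0.0165 and 0.0245 m) or (horizontal distance between tub_white and well_left below 0.005 m and z of tub_white in the frame of well_left between 0.0345 and 0.0475 m) or (horizontal distance between tub_white and well_right below 0.005 m and z of tub_white in the frame of well_right between 0.0165 and 0.0245 m) or (horizontal distance between tub_white and well_right below 0.005 m and z of tub_white in the frame of well_right between 0.0345 and 0.0475 m)) and ((horizontal distance between tub_green and well_left below 0.005 m and z of tub_green in the frame of well_left between 0.0165 and 0.0245 m) or (horizontal distance between tub_green and well_left below 0.005 m and z of tub_green in the frame of well_left between 0.0345 and 0.0475 m) or (horizontal distance between tub_green and well_right below 0.005 m and z of tub_green in the frame of well_right between 0.0165 and 0.0245 m) or (horizontal distance between tub_green and well_right below 0.005 m and z of tub_green in the frame of well_right between 0.0345 and 0.0475 m)) and value of joint lid above 1 rad and contact force between each of tub_red, tub_yellow, tub_white, tub_green and the fingers below 0.3 N), for 0.3 s.
4. the lid is shut again (value of joint lid below 0.04 rad), for 0.2 s.
At the end, for the whole second after the job is handed in: each loose tub stands in a fixed one: centred within 5 mm, upright within 0.08 rad, foot 16.5 to 24.5 mm (first) or 34.5 to 47.5 mm (second) above the fixed foot, so neither jammed nor perched; lid shut (under 0.04 rad), latch lever over it (under 0.25 rad); at rest (((horizontal distance between tub_red and well_left below 0.005 m and z of tub_red in the frame of well_left between 0.0165 and 0.0245 m) or (horizontal distance between tub_red and well_left below 0.005 m and z of tub_red in the frame of well_left between 0.0345 and 0.0475 m) or (horizontal distance between tub_red and well_right below 0.005 m and z of tub_red in the frame of well_right between 0.0165 and 0.0245 m) or (horizontal distance between tub_red and well_right below 0.005 m and z of tub_red in the frame of well_right between 0.0345 and 0.0475 m)) and angle between each of tub_red, tub_yellow, tub_white, tub_green's own z axis and vertical below 0.08 rad and linear speed of each of tub_red, tub_yellow, tub_white, tub_green below 0.02 m/s and ((horizontal distance between tub_yellow and well_left below 0.005 m and z of tub_yellow in the frame of well_left between 0.0165 and 0.0245 m) or (horizontal distance between tub_yellow and well_left below 0.005 m and z of tub_yellow in the frame of well_left between 0.0345 and 0.0475 m) or (horizontal distance between tub_yellow and well_right below 0.005 m and z of tub_yellow in the frame of well_right between 0.0165 and 0.0245 m) or (horizontal distance between tub_yellow and well_right below 0.005 m and z of tub_yellow in the frame of well_right between 0.0345 and 0.0475 m)) and ((horizontal distance between tub_white and well_left below 0.005 m and z of tub_white in the frame of well_left between 0.0165 and 0.0245 m) or (horizontal distance between tub_white and well_left below 0.005 m and z of tub_white in the frame of well_left between 0.0345 and 0.0475 m) or (horizontal distance between tub_white and well_right below 0.005 m and z of tub_white in the frame of well_right between 0.0165 and 0.0245 m) or (horizontal distance between tub_white and well_right below 0.005 m and z of tub_white in the frame of well_right between 0.0345 and 0.0475 m)) and ((horizontal distance between tub_green and well_left below 0.005 m and z of tub_green in the frame of well_left between 0.0165 and 0.0245 m) or (horizontal distance between tub_green and well_left below 0.005 m and z of tub_green in the frame of well_left between 0.0345 and 0.0475 m) or (horizontal distance between tub_green and well_right below 0.005 m and z of tub_green in the frame of well_right between 0.0165 and 0.0245 m) or (horizontal distance between tub_green and well_right below 0.005 m and z of tub_green in the frame of well_right between 0.0345 and 0.0475 m)) and value of joint lid below 0.04 rad and value of joint latch below 0.25 rad); the robot touches nothing.
It fails at once if a tub is pressed in hard enough to jam it (wall forces over 110 N in all between a tub and the case, about 40 N of push, with the fingers on a tub) (contact force between any of tub_red, tub_yellow, tub_white, tub_green and case above 110 N and contact force between any of tub_red, tub_yellow, tub_white, tub_green and the fingers above 1 N).
It fails at once if a tub falls into a tub in the case (faster than 0.5 m/s) instead of being lowered (((horizontal distance between tub_red and well_left below 0.02 m or horizontal distance between tub_red and well_right below 0.02 m) and linear speed of tub_red above 0.5 m/s and (z of tub_red in the frame of well_left between 0.026 and 0.032 m or z of tub_red in the frame of well_left between 0.05 and 0.095 m)) or ((horizontal distance between tub_yellow and well_left below 0.02 m or horizontal distance between tub_yellow and well_right below 0.02 m) and linear speed of tub_yellow above 0.5 m/s and (z of tub_yellow in the frame of well_left between 0.026 and 0.032 m or z of tub_yellow in the frame of well_left between 0.05 and 0.095 m)) or ((horizontal distance between tub_white and well_left below 0.02 m or horizontal distance between tub_white and well_right below 0.02 m) and linear speed of tub_white above 0.5 m/s and (z of tub_white in the frame of well_left between 0.026 and 0.032 m or z of tub_white in the frame of well_left between 0.05 and 0.095 m)) or ((horizontal distance between tub_green and well_left below 0.02 m or horizontal distance between tub_green and well_right below 0.02 m) and linear speed of tub_green above 0.5 m/s and (z of tub_green in the frame of well_left between 0.026 and 0.032 m or z of tub_green in the frame of well_left between 0.05 and 0.095 m))).
It fails at once if a bystander is moved more than 50 mm (distance of any of spool, jar, cell1, cell2, cell3, screwdriver from where it was at the start of the episode above 0.05 m).
It fails at once if the lid is forced up while the latch lever is still over it (value of joint lid above 0.12 rad and value of joint latch below 0.6 rad).
Of tub_red, tub_yellow, tub_white, tub_green only 3 to 4 are there at a start; the rules pass over those that are not, and their reading is None.
At some moment in a run one of tub_red, tub_yellow, tub_white, tub_green may be knocked a few centimetres aside while the robot is not near it.
It also fails if it takes over 208 s, if anything falls off the work surface, if the arm or the gripper's body presses on something with over 40 N, if the wrist force passes 120 N, or if a joint passes its speed limit or range.

## Working session

There is one attempt and no reset: what is moved stays moved. The work goes in short steps, Python scripts to look and compute and a tool call to move; the robot and the scene stay as the last step left them, time stands still between calls to the robot, and variables do not carry over. Pictures are saved under pics/ and viewed, at most 14 in all, crops included, and the job is handed in when it is done.

Besides the shell and the picture viewer there is one more tool, called as name([rows], argument=value, ...), one row to a line, values as JSON. step_arm: Moves the arm, as the interface text tells. Its arguments: {"type":"object","properties":{"commands":{"type":"array"},"fingers":{"type":"number"},"grip_force":{"type":"number"}},"required":["commands"]}

```bash
mkdir -p pics; ls
cat > h.py <<'E'
import numpy as np, cv2
from cell import *
def save(cam,fn,sc=1.0):
    im=read_camera(cam); cv2.imwrite('pics/'+fn,cv2.resize(im[:,:,::-1],None,fx=sc,fy=sc)); return im
def proj(cam,P,cal=None):
    c=cal or get_calibration(cam); K=np.array(c['camera_matrix']); T=np.array(c['world_from_camera'])
    p=np.linalg.inv(T)@np.append(P,1); q=K@np.array([p[0],-p[1],-p[2]]); return q[:2]/q[2]
def ray(cam,uv,cal=None):
    c=cal or get_calibration(cam); K=np.array(c['camera_matrix']); T=np.array(c['world_from_camera'])
    d=np.linalg.inv(K)@np.array([uv[0],uv[1],1]); d=T[:3,:3]@np.array([d[0],-d[1],-d[2]]); return T[:3,3],d
def onz(cam,uv,z,cal=None):
    o,d=ray(cam,uv,cal); return o+d*(z-o[2])/d[2]
E
python3 - <<'E'
from h import *
print(observe())
a=read_camera('scene');b=read_camera('side')
cv2.imwrite('pics/scene.png',cv2.resize(a[:,:,::-1],(800,600)));cv2.imwrite('pics/side.png',cv2.resize(b[:,:,::-1],(800,600)))
for cam in('scene','side'):
    print(cam,get_calibration(cam))
    for n in ['tub_red','tub_yellow','tub_white','tub_green','case','lid_handle','latch_post','latch','spool','jar','cell1','screwdriver']:
        for r in search_frame(cam,n)[:4]: print(n,np.round(r['at'],3),round(r['confidence'],2),proj(cam,r['at']).round())
E
```

```text
pics
{'time': 0.0, 'qpos': array([ 1.10899373e+00,  3.42730426e-01,  1.52502304e+00, -1.88327219e-06,
        1.27541961e+00, -1.45950852e-01]), 'qvel': array([ 1.96960513e-04,  1.54657939e-03,  3.78160076e-04, -5.15033284e-05,
        8.49243793e-04, -5.95560967e-04]), 'joint_efforts': array([-7.42111320e-05, -4.31220067e+01, -2.44230366e+01,  7.18578673e-02,
        5.58520469e-02, -1.14276377e-04]), 'tool_pos': array([0.1628458 , 0.49866675, 0.22603888]), 'tool_rot': array([-3.14002878e+00, -2.28063539e-04,  2.82574128e+00]), 'contact_force': array([-0.0885901 ,  0.01819803, -0.69223598]), 'torque': array([-0.07372999,  0.01081181, -0.00733164]), 'grip_force': 0.0, 'opening': 0.09182606746617818}
scene {'camera_matrix': array([[446.33613845,   0.        , 257.62506485],
       [  0.        , 446.33613845, 192.76225484],
       [  0.        ,   0.        ,   1.        ]]), 'world_from_camera': array([[ 0.10499834, -0.76085381,  0.64037241,  1.24833778],
       [ 0.99446667,  0.08251806, -0.06501399,  0.04665972],
       [-0.00337615,  0.64365538,  0.76530801,  0.90108108],
       [
[... 1524 characters left out ...]
34.]
tub_yellow [ 0.553 -0.001  0.025] 0.63 [284. 190.]
tub_white [0.604 0.317 0.033] 0.92 [245. 294.]
tub_green [0.608 0.07  0.035] 0.58 [259. 206.]
case [ 0.574 -0.107  0.118] 0.92 [281. 135.]
lid_handle [ 0.578 -0.151  0.119] 0.61 [281. 124.]
latch_post [ 0.463 -0.215  0.126] 0.48 [326. 111.]
latch_post [0.496 0.467 0.022] 0.26 [289. 373.]
latch [ 0.46  -0.215  0.127] 0.5 [327. 110.]
spool [0.614 0.203 0.038] 0.66 [248. 249.]
jar [0.466 0.204 0.037] 0.56 [314. 257.]
cell1 [0.762 0.018 0.051] 0.65 [202. 181.]
cell1 [0.795 0.036 0.046] 0.46 [188. 186.]
cell1 [0.767 0.058 0.041] 0.43 [197. 195.]
screwdriver [0.497 0.465 0.024] 0.97 [289. 371.]
screwdriver [0.607 0.072 0.036] 0.55 [259. 207.]
```

View pics/scene.png

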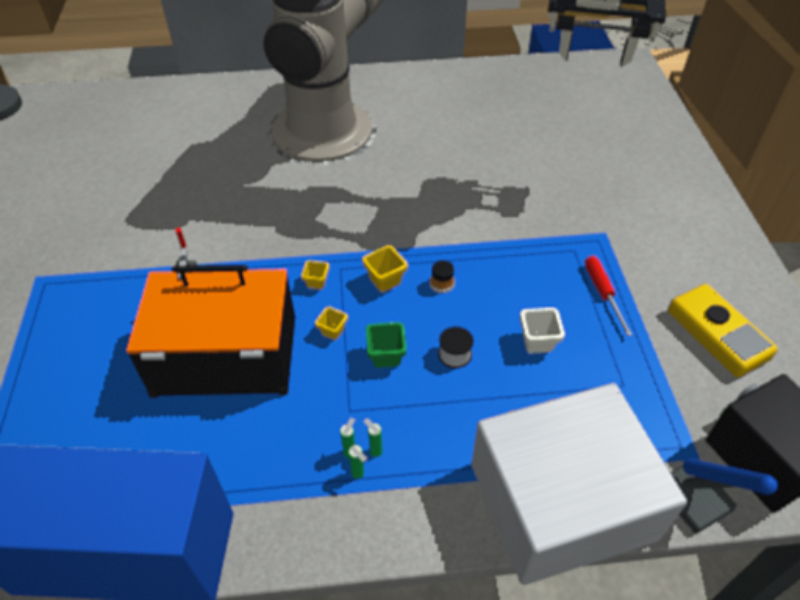

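View pics/side.png

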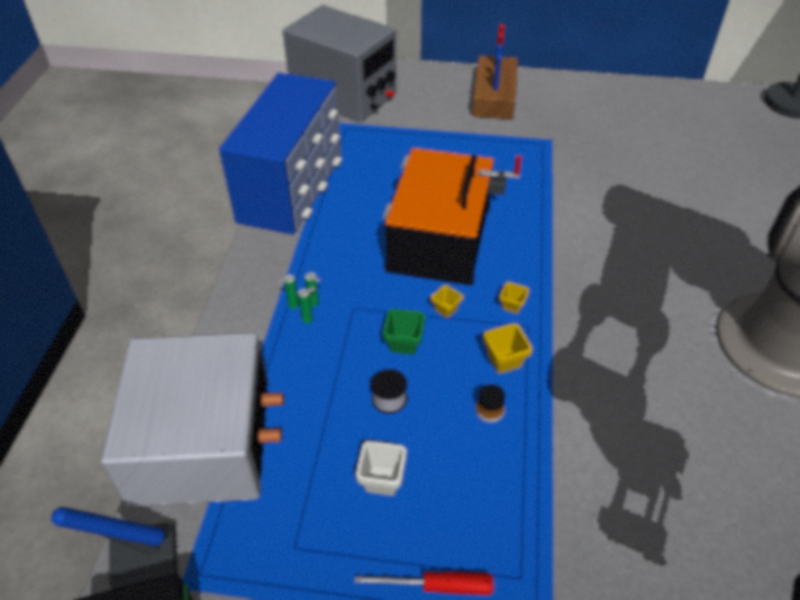

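The scene shows three loose full-size tubs: yellow (385,268), green (386,343) and white (541,330). No red tub is visible. The small yellow tubs at (315,274) and (331,322) are decoys; the one at (385,268) matches the green and white in size. The orange-lidded case spans roughly (131..290, 268..390), with its latch on the robot side. Next I'll fit the case from the lid corners and the tubs from their rims.

```bash
cat >> h.py <<'E'
from scipy.optimize import least_squares
def mask(im,col):
    hsv=cv2.cvtColor(im,cv2.COLOR_RGB2HSV); H,S,V=[hsv[:,:,i].astype(int) for i in range(3)]
    m={'orange':(H>=5)&(H<=17)&(S>180)&(V>120),'yellow':(H>=19)&(H<=32)&(S>130)&(V>70),'green':(H>=50)&(H<=85)&(S>110)&(V>40),
       'white':(S<60)&(V>110),'red':((H<6)|(H>174))&(S>150)&(V>70)}[col]
    return m.astype(np.uint8)
def W(c,pts):
    x,y,t=c; R=np.array([[np.cos(t),-np.sin(t)],[np.sin(t),np.cos(t)]]); pts=np.array(pts,float)
    return np.c_[pts[:,:2]@R.T+[x,y],pts[:,2]]
def sil(cam,P,cal=None):
    return cv2.convexHull(np.array([proj(cam,p,cal) for p in P],np.float32))
def fitsil(views,model,x0,dx=.004):
    # views: list (cam,cal,contour hull Nx2); match silhouette hulls
    from scipy.optimize import minimize
    def cost(c):
        e=0
        for cam,cal,h in views:
            s=sil(cam,W(c,model),cal); 
            d=[cv2.pointPolygonTest(s,(float(a),float(b)),True) for a,b in h]
            e+=np.mean(np.minimum(np.abs(d),6)**2)
        return e
    best=None
    for t in x0[2]:
        sx=np.array([[x0[0],x0[1],t],[x0[0]+.012,x0[1],t],[x0[0],x0[1]+.012,t],[x0[0],x0[1],t+.15]])
        r=minimize(cost,sx[0],method='Nelder-Mead',options=dict(initial_simplex=sx,xatol=1e-5,fatol=1e-5,maxiter=300))
        if best is None or r.fun<best.fun: best=r
    return best
def blob(m,uv,r=45):
    n,l,st,ce=cv2.connectedComponentsWithStats(m)
    i=min((i for i in range(1,n) if st[i,4]>30),key=lambda i:np.hypot(*(ce[i]-uv)))
    c=max(cv2.findContours((l==i).astype(np.uint8),cv2.RETR_EXTERNAL,cv2.CHAIN_APPROX_NONE)[0],key=len)[:,0]
    return cv2.convexHull(c)[:,0],c,st[i],ce[i]
def dens(h,n=60):
    h=np.vstack([h,h[:1]]).astype(float);L=np.r_[0,np.cumsum(np.hypot(*np.diff(h,axis=0).T))];s=np.linspace(0,L[-1],n,endpoint=False)
    return np.c_[np.interp(s,L,h[:,0]),np.interp(s,L,h[:,1])]
def sq(a,z): return [(sx*a,sy*a,z) for sx in(-1,1) for sy in(-1,1)]
TUB=sq(.0205,0)+sq(.03,.038)+sq(.03,.05)
LID=[(sx,sy*.105,z) for sx in(-.075,.075) for sy in(-1,1) for z in(.1105,.1185)]
E
cat > m1.py <<'E'
from h import *
ims={c:read_camera(c) for c in('scene','side')}
def go(col,model,p0,ts):
    v=[]
    for c in ims:
        h,_,st,ce=blob(mask(ims[c],col),proj(c,p0)); v.append((c,get_calibration(c),dens(h))); print(c,st)
    r=fitsil(v,model,(p0[0],p0[1],ts)); print(col,r.x.round(4),'cost',round(r.fun,2))
    for q in v:
        r1=fitsil([q],model,(r.x[0],r.x[1],[r.x[2]])); print('   only',q[0],r1.x.round(4),round(r1.fun,2))
go('orange',LID,(.575,-.12,.118),[0,.15,-.15])
for col,p in(('yellow',(.44,.092,.03)),('green',(.6,.077,.03)),('white',(.6,.323,.03))): go(col,TUB,p,[0,.4,-.4,.75])
for c in ims:
    h,_,st,ce=blob(mask(ims[c],'red'),proj(c,(.455,-.215,.14))); print('post',c,st,ce)
    globals()[c]=ray(c,ce+.0)
A=np.c_[scene[1],-side[1]]; s=np.linalg.lstsq(A,side[0]-scene[0],rcond=None)[0]
print(scene[0]+s[0]*scene[1],side[0]+s[1]*side[1])
cv2.imwrite('pics/crop.png',cv2.resize(ims['scene'][150:250,180:380,::-1],(800,400),interpolation=cv2.INTER_CUBIC))
E
python3 m1.py
```

```text
scene [  82  173  101   53 4587]
side [ 247   96   68   56 2596]
orange [ 0.5744 -0.1664 -0.0806] cost 2.06
   only scene [ 0.5739 -0.1666 -0.083 ] 1.06
   only side [ 0.575  -0.1659 -0.0762] 0.94
scene [232 157  28  29 519]
side [310 208  30  30 613]
yellow [0.4464 0.0965 0.2978] cost 4.49
   only scene [0.442  0.0958 0.2483] 1.33
   only side [0.448  0.0969 0.2852] 2.39
scene [235 207  25  28 605]
side [245 198  26  28 568]
green [ 0.6064  0.0846 -0.0221] cost 4.57
   only scene [ 0.6039  0.0854 -0.0596] 1.78
   only side [0.608  0.0838 0.0514] 2.34
scene [333 197  28  29 591]
side [228 282  32  35 886]
white [ 0.604   0.3286 -0.0554] cost 2.43
   only scene [ 0.6009  0.3292 -0.0561] 0.95
   only side [ 0.6052  0.3282 -0.0298] 0.91
post scene [113 146   6  12  32] [115.28125 151.28125]
post side [271 367  44  13 503] [293.20079523 372.65407555]
[ 0.45158639 -0.21494208  0.14730126] [ 0.48613198  0.41360313 -0.10735242]
```

View pics/crop.png

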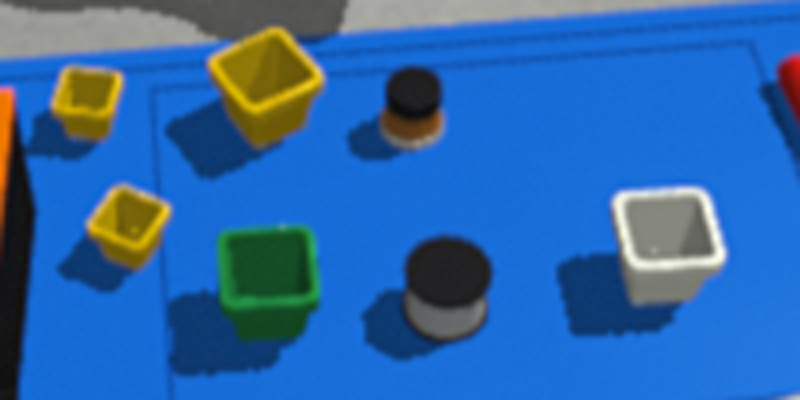

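The crop confirms it: the yellow tub meant is the large one at crop (265,90), with the same rim size as green (268,285) and white (668,245). The two yellow ones at (88,100) and (130,225) are smaller. The case fit puts the post near (0.450,-0.212), which agrees with the red blob. Moving now, starting with the turn.

step_arm([
  {"translation":[0,0,0],"roll":0.1215},
  {"translation":[0,0,0],"roll":0.1215},
  {"translation":[0,0,0],"roll":0.1215},
  {"translation":[0,0,0],"roll":0.1215},
  {"translation":[0,0,0],"roll":0.1215},
  {"translation":[0,0,0],"roll":0.1215},
  {"translation":[0,0,0],"roll":0.1215},
  {"translation":[0,0,0],"roll":0.1215},
  {"translation":[0,0,0],"roll":0.1215},
  {"translation":[0,0,0],"roll":0.1215},
  {"translation":[0,0,0],"roll":0.1215},
], fingers=0.35, grip_force=8)

```text
time: 2.32
tool_pos: [0.163, 0.4991, 0.2267]
tool_rot: [3.142, -0.0, 1.483]
contact_force: [0.1, -0.0, -0.4]
opening: 0.033
grip_force: 0.0
```

step_arm([
  {"translation":[-27.7,28,0],"roll":0},
  {"translation":[-27.7,28,0],"roll":0},
  {"translation":[-27.7,28,0],"roll":0},
  {"translation":[-27.7,28,0],"roll":0},
  {"translation":[-27.7,28,0],"roll":0},
  {"translation":[-27.7,28,0],"roll":0},
  {"translation":[-27.7,28,0],"roll":0},
  {"translation":[-27.7,28,0],"roll":0},
  {"translation":[-27.7,28,0],"roll":0},
  {"translation":[-27.7,28,0],"roll":0},
  {"translation":[0,0,0],"roll":0},
])

```text
time: 3.23
tool_pos: [0.4236, 0.1955, 0.2268]
tool_rot: [3.139, 0.001, 1.483]
contact_force: [0.3, 0.0, 0.6]
opening: 0.0322
grip_force: 0.0
```

```bash
cat >> h.py <<'E'
def delta(x,y,z,yaw=None):
    s=observe(); p=s['tool_pos']; t=s['tool_rot'][2]; d=np.array([x,y,z])-p
    R=np.array([[np.cos(t),np.sin(t),0],[np.sin(t),-np.cos(t),0],[0,0,-1]]).T
    a=R@d*1000; print('tool delta mm',a.round(1),'norm',np.linalg.norm(a).round(1), 'roll',None if yaw is None else round((t-yaw+np.pi)%(2*np.pi)-np.pi,4))
E
python3 - <<'E'
from h import *
c=get_calibration('wrist'); print(c); save('wrist','w0.png')
delta(.4504,-.2116,.2268,1.49)
E
```

```text
{'camera_matrix': array([[315.13617899,   0.        , 259.43425632],
       [  0.        , 315.13617899, 194.07581826],
       [  0.        ,   0.        ,   1.        ]]), 'world_from_camera': array([[ 0.99620652,  0.08474065,  0.0197888 ,  0.4306027 ],
       [-0.08690157,  0.95689345,  0.27713363,  0.2693043 ],
       [ 0.00454871, -0.27780201,  0.96062758,  0.38475963],
       [ 0.        ,  0.        ,  0.        ,  1.        ]])}
tool delta mm [-4.052e+02  6.440e+01 -2.000e-01] norm 410.3 roll -0.0064
```

View pics/w0.png

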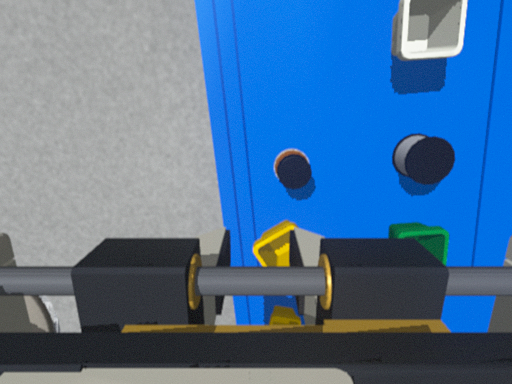

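The wrist view shows jar (292,170), spool (425,158), white tub (430,25), and the yellow and green rims near (275,245) and (420,240). The camera looks towards tool +x. Going over the latch post.

step_arm([
  {"translation":[-40.5,6.4,0],"roll":0},
  {"translation":[-40.5,6.4,0],"roll":0},
  {"translation":[-40.5,6.4,0],"roll":0},
  {"translation":[-40.5,6.4,0],"roll":0},
  {"translation":[-40.5,6.4,0],"roll":0},
  {"translation":[-40.5,6.4,0],"roll":0},
  {"translation":[-40.5,6.4,0],"roll":0},
  {"translation":[-40.5,6.4,0],"roll":0},
  {"translation":[-40.5,6.4,0],"roll":0},
  {"translation":[-40.5,6.4,0],"roll":-0.0064},
  {"translation":[0,0,0],"roll":0},
  {"translation":[0,0,0],"roll":0},
])

```text
time: 4.28
tool_pos: [0.4503, -0.2092, 0.2262]
tool_rot: [-3.141, -0.001, 1.493]
contact_force: [-0.3, 0.5, 0.1]
opening: 0.0324
grip_force: 0.0
```

Run:
```python
from h import *
delta(.4504,-.2116,.134,1.49)
a=save('scene','s2.png');b=save('side','d2.png')
P={}
for c,im in(('scene',a),('side',b)):
    uv=proj(c,(.4504,-.2116,.1435)); m=mask(im,'red'); n,l,st,ce=cv2.connectedComponentsWithStats(m)
    for i in range(1,n):
        if np.hypot(*(ce[i]-uv))<25: print(c,uv.round(1),st[i],ce[i].round(1),onz(c,ce[i],.1435).round(4))
for cam in('scene','side'):
    for r in search_frame(cam,'latch_post'): print(cam,np.round(r['at'],4),r['confidence'])
cv2.imwrite('pics/z.png',np.hstack([cv2.resize(x[y0:y0+90,x0:x0+90,::-1],(400,400)) for x,y0,x0 in((a,110,75),(b,70,285))]))
```

```text
tool delta mm [-2.4  0.3 92.2] norm 92.3 roll 0.0031
scene [117.1 152. ] [113 146   6  12  39] [115.4 151.7] [ 0.4491 -0.2159  0.1435]
side [331.4 106.3] [308 100   1   1   1] [308. 100.] [ 0.514  -0.231   0.1435]
side [331.4 106.3] [330 101   3  10  21] [330.9 105.4] [ 0.452  -0.2151  0.1435]
scene [ 0.4557 -0.2148  0.128 ] 0.54
scene [0.7757 0.0539 0.0489] 0.36
side [ 0.4626 -0.2134  0.1246] 0.53
```

View pics/z.png

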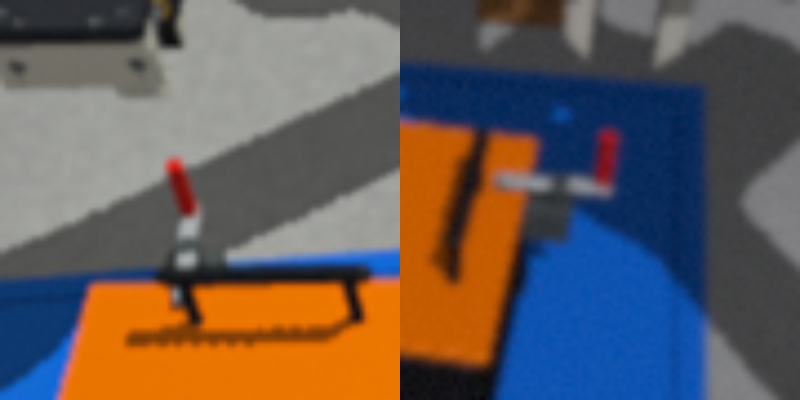

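Both views show the red post upright, in front of the case at about (0.4505,-0.2155), and the lever over the lid edge. I'll descend around it and grip.

step_arm([
  {"translation":[-5.5,0,20],"roll":0},
  {"translation":[0,0,25],"roll":0},
  {"translation":[0,0,25],"roll":0},
  {"translation":[0,0,15],"roll":0},
  {"translation":[0,0,6],"roll":0},
  {"translation":[0,0,0],"roll":0},
  {"translation":[0,0,0],"roll":0},
])

```text
time: 5.07
tool_pos: [0.4505, -0.2136, 0.1364]
tool_rot: [3.141, 0.0, 1.497]
contact_force: [0.2, -0.7, -0.2]
opening: 0.0319
grip_force: 0.0
```

step_arm([
  {"translation":[0,0,0],"roll":0},
  {"translation":[0,0,0],"roll":0},
  {"translation":[0,0,0],"roll":0},
  {"translation":[0,0,0],"roll":0},
  {"translation":[0,0,0],"roll":0},
  {"translation":[0,0,0],"roll":0},
], fingers=0, grip_force=6)

```text
time: 5.57
tool_pos: [0.451, -0.2145, 0.1363]
tool_rot: [3.139, 0.001, 1.495]
contact_force: [4.4, 0.6, 2.0]
opening: 0.0093
grip_force: 6.0
```

step_arm([
  {"translation":[-5.1,0.9,0],"roll":0},
  {"translation":[-4.8,1.9,0],"roll":0},
  {"translation":[-4.3,2.8,0],"roll":0},
  {"translation":[-3.7,3.7,0],"roll":0},
  {"translation":[-2.9,4.3,0],"roll":0},
  {"translation":[-2.0,4.8,0],"roll":0},
  {"translation":[-1.0,5.1,0],"roll":0},
  {"translation":[0,2,0],"roll":0},
  {"translation":[0,0,0],"roll":0},
  {"translation":[0,0,0],"roll":0},
  {"translation":[0,0,0],"roll":0},
])

```text
time: 6.48
tool_pos: [0.4731, -0.241, 0.1354]
tool_rot: [-3.141, 0.002, 1.496]
contact_force: [-2.4, -5.1, -1.2]
opening: 0.0101
grip_force: 6.0
```

step_arm([
  {"translation":[0,0,0],"roll":0},
  {"translation":[0,0,0],"roll":0},
  {"translation":[0,0,0],"roll":0},
  {"translation":[0,0,-20],"roll":0},
  {"translation":[0,0,-30],"roll":0},
  {"translation":[0,0,-30],"roll":0},
  {"translation":[0,0,0],"roll":0},
], fingers=0.3)

```text
time: 7.07
tool_pos: [0.476, -0.241, 0.2214]
tool_rot: [3.133, 0.005, 1.496]
contact_force: [0.6, -0.1, 0.1]
opening: 0.0272
grip_force: 0.0
```

Run:
```python
from h import *
a=read_camera('scene');b=read_camera('side')
cv2.imwrite('pics/z2.png',np.hstack([cv2.resize(x[y0:y0+90,x0:x0+90,::-1],(400,400)) for x,y0,x0 in((a,125,75),(b,70,270))]))
c=(.5744,-.1664,-.0806); print(W(c,[(-.045,0,.1535),(-.094,-.055,.14),(-.094,-.081,.1455)]).round(4))
p=W(c,[(-.045,0,.1535)])[0]; delta(p[0],p[1],.2162,1.49)
```

```text
[[ 0.5295 -0.1628  0.1535]
 [ 0.4763 -0.2137  0.14  ]
 [ 0.4742 -0.2396  0.1455]]
tool delta mm [81.  49.5  0.5] norm 94.9 roll 0.006
```

View pics/z2.png

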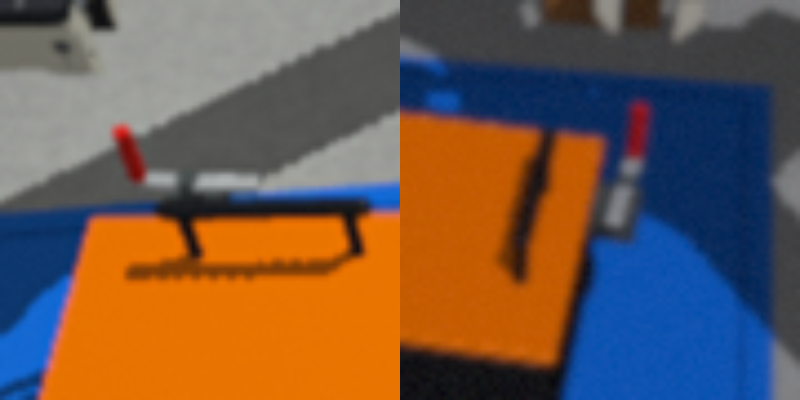

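The post now lies along the front (lever about 1.4 rad), free of the lid. Going to the handle.

step_arm([
  {"translation":[27,16.5,0],"roll":0},
  {"translation":[27,16.5,0],"roll":0},
  {"translation":[27,16.5,0],"roll":0.006},
  {"translation":[0,0,0],"roll":0},
  {"translation":[0,0,25],"roll":0},
  {"translation":[0,0,25],"roll":0},
  {"translation":[0,0,20],"roll":0},
  {"translation":[0,0,9],"roll":0},
  {"translation":[0,0,0],"roll":0},
  {"translation":[0,0,0],"roll":0},
], fingers=0.45)

```text
time: 8.0
tool_pos: [0.5288, -0.1629, 0.1364]
tool_rot: [-3.14, -0.001, 1.489]
contact_force: [-0.5, 0.4, 0.7]
opening: 0.0413
grip_force: 0.0
```

step_arm([
  {"translation":[0,0,0],"roll":0},
  {"translation":[0,0,0],"roll":0},
  {"translation":[0,0,0],"roll":0},
  {"translation":[0,0,0],"roll":0},
  {"translation":[0,0,0],"roll":0},
  {"translation":[0,0,0],"roll":0},
  {"translation":[0,0,0],"roll":0},
  {"translation":[0,0,0],"roll":0},
], fingers=0, grip_force=15)

```text
time: 8.67
tool_pos: [0.5304, -0.163, 0.1373]
tool_rot: [3.138, 0.001, 1.49]
contact_force: [5.4, -0.3, -0.4]
opening: 0.0101
grip_force: 15.0
```

Run:
```python
import numpy as np
p=lambda t:(-120*np.cos(t)+43*np.sin(t),120*np.sin(t)+43*np.cos(t))
T=np.linspace(0,1.78,19)
for a,b in zip(T[:-1],T[1:]): print([0,round(p(b)[0]-p(a)[0],1),-round(p(b)[1]-p(a)[1],1)])
```

```text
[0, np.float64(4.8), np.float64(-11.6)]
[0, np.float64(6.0), np.float64(-11.1)]
[0, np.float64(7.0), np.float64(-10.5)]
[0, np.float64(8.0), np.float64(-9.7)]
[0, np.float64(8.9), np.float64(-8.9)]
[0, np.float64(9.8), np.float64(-8.0)]
[0, np.float64(10.5), np.float64(-6.9)]
[0, np.float64(11.1), np.float64(-5.9)]
[0, np.float64(11.7), np.float64(-4.7)]
[0, np.float64(12.1), np.float64(-3.6)]
[0, np.float64(12.4), np.float64(-2.4)]
[0, np.float64(12.5), np.float64(-1.1)]
[0, np.float64(12.6), np.float64(0.1)]
[0, np.float64(12.5), np.float64(1.4)]
[0, np.float64(12.3), np.float64(2.6)]
[0, np.float64(12.0), np.float64(3.8)]
[0, np.float64(11.6), np.float64(5.0)]
[0, np.float64(11.0), np.float64(6.1)]
```

step_arm([
  {"translation":[0,4.8,-11.6],"roll":0},
  {"translation":[0,6,-11.1],"roll":0},
  {"translation":[0,7,-10.5],"roll":0},
  {"translation":[0,8,-9.7],"roll":0},
  {"translation":[0,8.9,-8.9],"roll":0},
  {"translation":[0,9.8,-8],"roll":0},
])

```text
time: 9.17
tool_pos: [0.5708, -0.1663, 0.1967]
tool_rot: [-3.134, -0.0, 1.49]
contact_force: [-10.1, -0.6, 6.0]
opening: 0.0103
grip_force: 15.0
```

step_arm([
  {"translation":[0,10.5,-6.9],"roll":0},
  {"translation":[0,11.1,-5.9],"roll":0},
  {"translation":[0,11.7,-4.7],"roll":0},
  {"translation":[0,12.1,-3.6],"roll":0},
  {"translation":[0,12.4,-2.4],"roll":0},
  {"translation":[0,12.5,-1.1],"roll":0},
  {"translation":[0,0,0],"roll":0},
])

```text
time: 9.75
tool_pos: [0.6448, -0.1725, 0.222]
tool_rot: [3.14, 0.001, 1.49]
contact_force: [0.5, 0.5, 5.4]
opening: 0.0105
grip_force: 15.0
```

step_arm([
  {"translation":[0,12.6,0.1],"roll":0},
  {"translation":[0,12.5,1.4],"roll":0},
  {"translation":[0,12.3,2.6],"roll":0},
  {"translation":[0,12,3.8],"roll":0},
  {"translation":[0,11.6,5],"roll":0},
  {"translation":[0,6,3],"roll":0},
  {"translation":[0,0,0],"roll":0},
  {"translation":[0,0,0],"roll":0},
])

```text
time: 10.42
tool_pos: [0.7104, -0.1779, 0.2048]
tool_rot: [3.141, 0.0, 1.49]
contact_force: [2.6, -2.6, -1.4]
opening: 0.0104
grip_force: 15.0
```

step_arm([
  {"translation":[0,0,0],"roll":0},
  {"translation":[0,0,0],"roll":0},
  {"translation":[0,0,0],"roll":0},
  {"translation":[0,0,0],"roll":0},
  {"translation":[0,0,-20],"roll":0},
  {"translation":[0,0,-20],"roll":0},
  {"translation":[0,0,-20],"roll":0},
  {"translation":[0,0,0],"roll":0},
], fingers=0.19)

```text
time: 11.08
tool_pos: [0.7114, -0.1777, 0.2706]
tool_rot: [3.134, 0.002, 1.49]
contact_force: [-0.1, 0.6, 2.0]
opening: 0.0173
grip_force: 0.0
```

Run:
```python
from h import *
a=read_camera('scene');b=read_camera('side')
cv2.imwrite('pics/open.png',np.hstack([cv2.resize(a[100:360,40:300,::-1],(400,400)),cv2.resize(b[50:310,200:460,::-1],(400,400))]))
for col,p0 in(('yellow',(.44,.092,.03)),('green',(.6,.077,.03)),('white',(.6,.323,.03))):
    print(col,[(blob(mask(im,col),proj(c,p0))[3]-proj(c,p0)).round(1) for c,im in(('scene',a),('side',b))])
print(observe()['tool_pos'])
```

```text
yellow [array([ 2.4, -0. ]), array([-2.4,  0.4])]
green [array([3.4, 0.2]), array([-3.8,  1.2])]
white [array([ 3.1, -0.7]), array([-3.3,  0.7])]
[ 0.71036799 -0.17738033  0.2659382 ]
```

View pics/open.png

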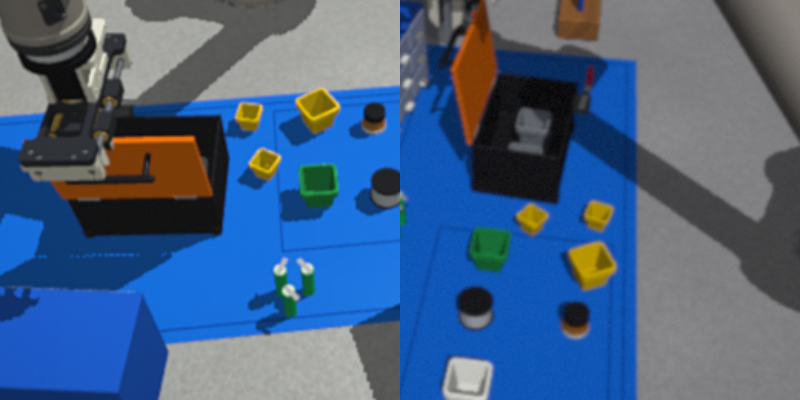

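The lid stands open at about 1.7 rad and the fixed grey tubs are visible inside; the loose tubs haven't moved. Back off over the case and turn so the camera sits on the robot side.

step_arm([
  {"translation":[0,0,-20],"roll":0},
  {"translation":[0,-35.6,0],"roll":0},
  {"translation":[0,-35.6,0],"roll":0},
  {"translation":[0,-35.6,0],"roll":0},
  {"translation":[0,-35.6,0],"roll":0},
  {"translation":[0,0,0],"roll":-0.1208},
  {"translation":[0,0,0],"roll":-0.1208},
  {"translation":[0,0,0],"roll":-0.1208},
  {"translation":[0,0,0],"roll":-0.1208},
  {"translation":[0,0,0],"roll":-0.1208},
  {"translation":[0,0,0],"roll":-0.1208},
  {"translation":[0,0,0],"roll":-0.1208},
  {"translation":[0,0,0],"roll":-0.1208},
  {"translation":[0,0,0],"roll":-0.1208},
  {"translation":[0,0,0],"roll":-0.1208},
  {"translation":[0,0,0],"roll":-0.1208},
  {"translation":[0,0,0],"roll":-0.1208},
  {"translation":[0,0,0],"roll":-0.1208},
  {"translation":[0,0,0],"roll":0},
], fingers=0.3)

```text
time: 12.77
tool_pos: [0.5676, -0.1656, 0.2835]
tool_rot: [3.14, -0.003, 3.064]
contact_force: [-0.0, 0.5, -0.4]
opening: 0.0278
grip_force: 0.0
```

Run:
```python
from h import *
s=observe();print(s['tool_pos'],s['tool_rot'],s['qpos'])
c=get_calibration('wrist');im=read_camera('wrist'); np.save('w1.npy',im); import pickle; pickle.dump(c,open('w1.pkl','wb'))
im=im.copy()
C=(.5744,-.1664,-.0806)
for wy in(.05,-.05):
    for p in W(C,[(-.005+a[0],wy+a[1],.055) for a in sq(.03,0)]): cv2.circle(im,tuple(int(v) for v in proj('wrist',p,c).round()),2,(255,0,255),-1)
for p in W(C,[(sx*.075,sy*.105,.11) for sx in(-1,1) for sy in(-1,1)]): cv2.circle(im,tuple(int(v) for v in proj('wrist',p,c).round()),2,(0,255,255),-1)
cv2.imwrite('pics/w1.png',cv2.resize(im[:,:,::-1],(800,600)))
```

```text
[ 0.56757246 -0.16558119  0.2835462 ] [ 3.14048658e+00 -2.76692367e-03  3.06447827e+00] [-4.13512717e-01  4.34987013e-01  1.22555495e+00  1.31236966e-04
  1.48402763e+00 -1.90720469e+00]
```

View pics/w1.png

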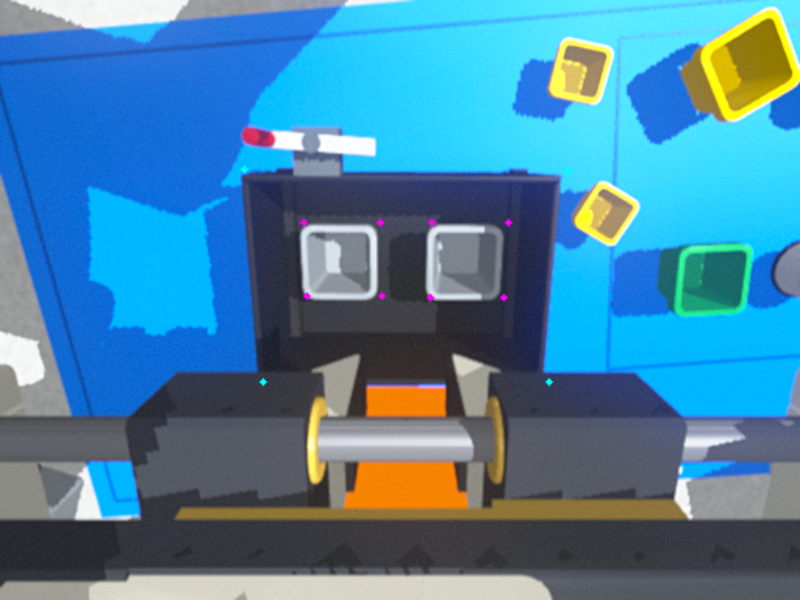

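The wrist view shows the wells at (340,262) and (465,262) with 60 mm rims spanning about 77 px, the freed lever at (310,142), and green (713,280) and yellow (750,65) complete. My overlay dots are about 3 px (2.5 mm) off in y. I'll refine the wells and tubs from this picture so they share one calibration.

```bash
cat >> h.py <<'E'
def fitw(im,cal,col,p0,ts,model=TUB):
    h,_,st,ce=blob(mask(im,col),proj('wrist',p0,cal)); return fitsil([('wrist',cal,dens(h))],model,(p0[0],p0[1],ts)),st
def fitwell(im,cal,p0,z,col=None):
    g=im.max(2); 
    uv=proj('wrist',p0,cal).astype(int); r=40
    m=np.zeros(g.shape,np.uint8); u,v=uv; m[v-r:v+r,u-r:u+r]=(g[v-r:v+r,u-r:u+r]>95); m=cv2.morphologyEx(m,cv2.MORPH_OPEN,np.ones((2,2)))
    h,_,st,ce=blob(m,uv); return fitsil([('wrist',cal,dens(h))],sq(.03,z),(p0[0],p0[1],[-.08])),st
E
python3 - <<'E'
from h import *; import pickle
im=np.load('w1.npy');c=pickle.load(open('w1.pkl','rb'))
C=(.5744,-.1664,-.0806); w=W(C,[(-.005,.05,.055),(-.005,-.05,.055)])
for p in w:
    r,st=fitwell(im,c,p,.055); print('well',r.x.round(4),round(r.fun,2),st,'pred',p.round(4))
for col,p0 in(('yellow',(.446,.0965,.03)),('green',(.606,.085,.03))):
    r,st=fitw(im,c,col,p0,[.3,0]); print(col,r.x.round(4),round(r.fun,2),st)
print(c['world_from_camera'][:3,3])
E
```

```text
well [ 0.5739 -0.1215 -0.0841] 7.34 [ 265  139   58   55 2409] pred [ 0.5734 -0.1162  0.055 ]
well [ 0.5683 -0.2182 -0.1019] 0.75 [ 193  143   50   51 2405] pred [ 0.5654 -0.2158  0.055 ]
yellow [0.4466 0.0961 0.4923] 4.73 [ 437    7   75   70 3355]
green [ 0.6076  0.0818 -0.0599] 9.87 [ 431  156   50   46 1184]
[ 0.49395088 -0.16131626  0.44181529]
```

step_arm([
  {"translation":[17.6,28.8,0],"roll":0},
  {"translation":[17.6,28.8,0],"roll":0},
  {"translation":[17.6,28.8,10],"roll":0},
  {"translation":[17.6,28.8,15],"roll":0},
  {"translation":[17.6,28.8,15],"roll":0},
  {"translation":[17.6,28.8,15],"roll":0},
  {"translation":[17.6,28.8,15],"roll":0},
  {"translation":[17.6,28.8,13],"roll":0},
  {"translation":[0,0,0],"roll":0},
  {"translation":[0,0,0],"roll":0},
])

```text
time: 13.65
tool_pos: [0.4454, 0.0763, 0.2014]
tool_rot: [-3.141, -0.002, 3.06]
contact_force: [1.1, 0.5, -0.0]
opening: 0.0273
grip_force: 0.0
```

```bash
cat > tub.py <<'E'
import sys; from h import *
fn,names=sys.argv[1],sys.argv[2:]
P={'yellow':(.446,.0965,.03),'green':(.606,.083,.03),'white':(.604,.3286,.03)}
s=observe();print(s['tool_pos'].round(4),s['tool_rot'].round(4))
c=get_calibration('wrist');im=read_camera('wrist');v=im.copy()
for col in names:
    r,st=fitw(im,c,col,P[col],[.3,0,-.3,.6]); print(col,r.x.round(4),round(r.fun,2),st)
    cv2.polylines(v,[np.array([proj('wrist',p,c) for p in W(r.x,np.array(sq(.03,.05))[[0,1,3,2]])]).round().astype(int)],True,(255,0,255),1)
    cv2.drawContours(v,[blob(mask(im,col),proj('wrist',P[col],c))[0]],-1,(0,0,0),1)
cv2.imwrite('pics/'+fn,cv2.resize(v[:,:,::-1],(800,600)))
E
python3 tub.py w2.png yellow
```

```text
[0.4454 0.0763 0.2014] [-3.1414e+00 -2.1000e-03  3.0599e+00]
yellow [0.4469 0.0953 0.4829] 1.7 [ 242  141   74   73 3204]
```

View pics/w2.png

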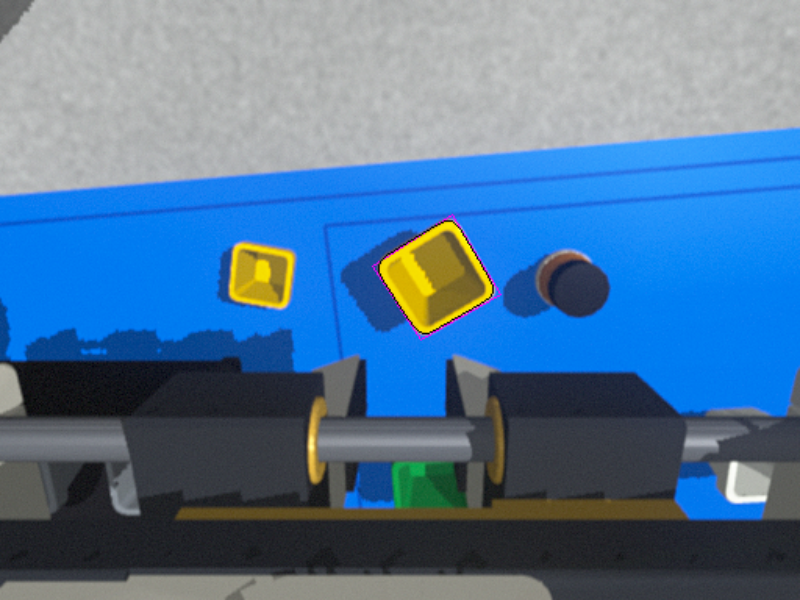

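The overlay fits the large yellow tub (435,277) well: pose (0.447, 0.095, yaw 0.48). I'll pinch its wall on the tool -y side with one finger inside, because a two-sided grasp wouldn't fit between the well and the case wall.

step_arm([
  {"translation":[-14.5,-3.8,20],"roll":0},
  {"translation":[0,0,20],"roll":-0.113},
  {"translation":[0,0,20],"roll":-0.113},
  {"translation":[0,0,20],"roll":-0.113},
  {"translation":[0,0,20],"roll":-0.113},
  {"translation":[0,0,20],"roll":-0.113},
  {"translation":[0,0,0],"roll":0},
  {"translation":[0,0,0],"roll":0},
])

```text
time: 14.37
tool_pos: [0.4613, 0.0691, 0.082]
tool_rot: [3.141, -0.001, -2.664]
contact_force: [0.7, 0.1, 0.3]
opening: 0.0273
grip_force: 0.0
```

Run:
```python
from h import *
delta(.4595,.0714,.040,.483+np.pi)
```

```text
tool delta mm [ 0.5  2.8 42. ] norm 42.1 roll -0.0056
```

step_arm([
  {"translation":[0.5,2.8,12],"roll":-0.005},
  {"translation":[0,0,12],"roll":0},
  {"translation":[0,0,10],"roll":0},
  {"translation":[0,0,8],"roll":0},
  {"translation":[0,0,0],"roll":0},
  {"translation":[0,0,0],"roll":0},
])

```text
time: 14.87
tool_pos: [0.4598, 0.0721, 0.0409]
tool_rot: [-3.141, 0.001, -2.655]
contact_force: [-0.1, -0.6, -0.1]
opening: 0.0278
grip_force: 0.0
```

step_arm([
  {"translation":[0,0,0],"roll":0},
  {"translation":[0,0,0],"roll":0},
  {"translation":[0,0,0],"roll":0},
  {"translation":[0,0,0],"roll":0},
  {"translation":[0,0,0],"roll":0},
  {"translation":[0,0,0],"roll":0},
  {"translation":[0,0,0],"roll":0},
], fingers=0, grip_force=15)

```text
time: 15.45
tool_pos: [0.4595, 0.0725, 0.0406]
tool_rot: [-3.141, 0.001, -2.653]
contact_force: [-0.3, 0.2, 4.5]
opening: 0.0059
grip_force: 14.8
```

step_arm([
  {"translation":[0,0,-10],"roll":0},
  {"translation":[0,0,-25],"roll":0},
  {"translation":[0,0,-35],"roll":0},
  {"translation":[0,0,-40],"roll":0},
  {"translation":[0,0,-40],"roll":0},
  {"translation":[0,0,-15],"roll":0},
  {"translation":[0,0,0],"roll":0.113},
  {"translation":[0,0,0],"roll":0.113},
  {"translation":[0,0,0],"roll":0.113},
  {"translation":[0,0,0],"roll":0.113},
  {"translation":[0,0,0],"roll":0.113},
  {"translation":[0,0,0],"roll":0},
  {"translation":[0,0,0],"roll":0},
])

```text
time: 16.53
tool_pos: [0.4589, 0.0724, 0.2049]
tool_rot: [-3.142, -0.001, 3.068]
contact_force: [0.5, -0.5, -0.8]
opening: 0.0058
grip_force: 14.7
```

Run:
```python
from h import *
s=observe();print(s['tool_pos'],s['tool_rot'],s['grip_force'],s['opening'])
c=get_calibration('wrist');im=read_camera('wrist');np.save('w3.npy',im)
b=read_camera('side');a=read_camera('scene')
u=proj('side',s['tool_pos']).astype(int)
v=proj('scene',s['tool_pos']).astype(int)
x=cv2.resize(im[:,:,::-1],(512,384)); 
y=np.vstack([cv2.resize(q[max(w[1]-40,0):w[1]+56,max(w[0]-48,0):w[0]+48,::-1],(288,288)) for q,w in((b,u),(a,v))])
o=np.zeros((576,800,3),np.uint8);o[:384,:512]=x;o[:,512:]=y;cv2.imwrite('pics/w3.png',o)
```

```text
[0.45889291 0.07240066 0.20490898] [-3.14152526e+00 -7.00166485e-04  3.06849514e+00] 14.67590281739831 0.005823362507851386
```

View pics/w3.png

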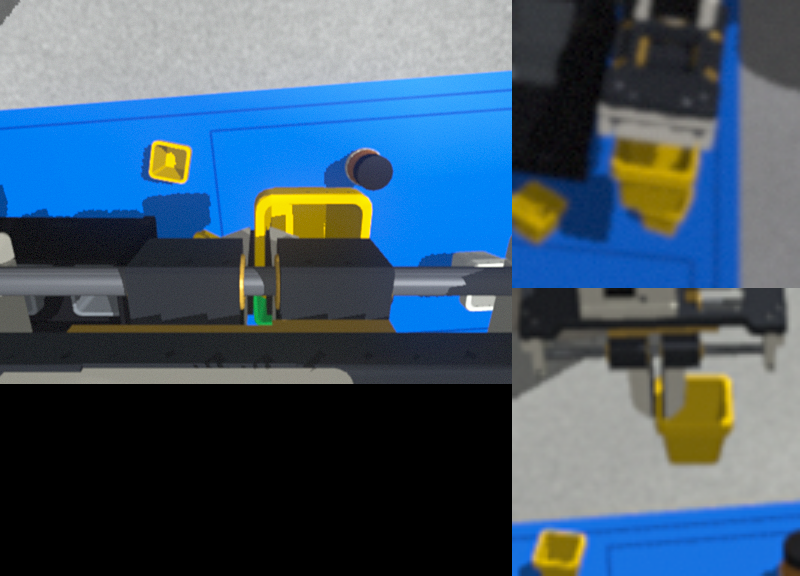

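The tub hangs level, its wall pinched 9.4 mm below the rim. The jar, seen at (370,168), is undisturbed. Carry it over the left well.

step_arm([
  {"translation":[-16.4,-26.1,0],"roll":0.007},
  {"translation":[-16.4,-26.1,0],"roll":0},
  {"translation":[-16.4,-26.1,0],"roll":0},
  {"translation":[-16.4,-26.1,0],"roll":0},
  {"translation":[-16.4,-26.1,0],"roll":0},
  {"translation":[-16.4,-26.1,0],"roll":0},
  {"translation":[-16.4,-26.1,0],"roll":0},
  {"translation":[-16.4,-26.1,0],"roll":0},
  {"translation":[0,0,0],"roll":0},
  {"translation":[0,0,0],"roll":0},
])

```text
time: 17.52
tool_pos: [0.5727, -0.1478, 0.2043]
tool_rot: [3.141, -0.001, 3.057]
contact_force: [-0.7, 1.0, -0.3]
opening: 0.0059
grip_force: 14.8
```

Run:
```python
from h import *; import pickle
delta(.5741,-.1455,.11,3.061)
c=get_calibration('wrist');im=read_camera('wrist')
r,st=fitwell(im,c,(.5683,-.2182,.055),.055); print('R',r.x.round(4),round(r.fun,2),st)
cv2.imwrite('pics/w4.png',im[:,:,::-1])
```

```text
tool delta mm [-1.2  2.4 94.3] norm 94.4 roll -0.0038
R [ 0.5672 -0.2178 -0.0844] 0.82 [ 158  149   64   61 3632]
```

View pics/w4.png

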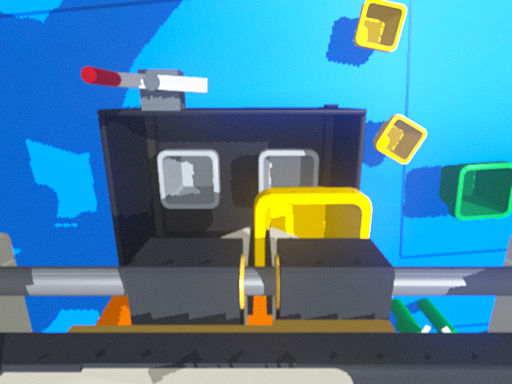

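The held tub sits over the left well, whose rim shows at (289,150..). The rim spacing agrees with 100 mm. Descend to just above it.

step_arm([
  {"translation":[-1,2.6,20],"roll":-0.004},
  {"translation":[0,0,30],"roll":0},
  {"translation":[0,0,28],"roll":0},
  {"translation":[0,0,15],"roll":0},
  {"translation":[0,0,0],"roll":0},
  {"translation":[0,0,0],"roll":0},
  {"translation":[0,0,0],"roll":0},
])

```text
time: 18.15
tool_pos: [0.5746, -0.1436, 0.1138]
tool_rot: [-3.141, 0.002, 3.063]
contact_force: [-0.4, 0.3, -0.1]
opening: 0.0057
grip_force: 14.8
```

Run:
```python
from h import *
delta(.5737,-.1453,.0956,3.061); print(observe()['contact_force'])
```

```text
tool delta mm [ 0.8 -1.8 18.2] norm 18.3 roll 0.0023
[-0.36496777  0.31064444 -0.09262989]
```

step_arm([
  {"translation":[0.7,-1.5,5],"roll":0.002},
  {"translation":[0,0,8],"roll":0},
  {"translation":[0,0,8],"roll":0},
  {"translation":[0,0,8],"roll":0},
  {"translation":[0,0,6],"roll":0},
  {"translation":[0,0,0],"roll":0},
  {"translation":[0,0,0],"roll":0},
  {"translation":[0,0,0],"roll":0},
])

```text
time: 18.82
tool_pos: [0.5731, -0.1454, 0.0772]
tool_rot: [3.141, -0.0, 3.06]
contact_force: [0.5, 0.3, 0.1]
opening: 0.0058
grip_force: 14.8
```

step_arm([
  {"translation":[0,0,2],"roll":0},
  {"translation":[0,0,2],"roll":0},
  {"translation":[0,0,0],"roll":0},
  {"translation":[0,0,0],"roll":0},
])

```text
time: 19.15
tool_pos: [0.5731, -0.1454, 0.0732]
tool_rot: [3.141, 0.0, 3.06]
contact_force: [0.0, 0.6, -0.5]
opening: 0.0058
grip_force: 14.8
```

step_arm([
  {"translation":[0,0,1.5],"roll":0},
  {"translation":[0,0,1.5],"roll":0},
  {"translation":[0,0,0],"roll":0},
  {"translation":[0,0,0],"roll":0},
])

```text
time: 19.48
tool_pos: [0.5732, -0.1454, 0.0702]
tool_rot: [3.141, 0.0, 3.06]
contact_force: [1.7, 0.3, -1.1]
opening: 0.0058
grip_force: 14.8
```

step_arm([
  {"translation":[0,0,1.5],"roll":0},
  {"translation":[0,0,1.0],"roll":0},
  {"translation":[0,0,0],"roll":0},
  {"translation":[0,0,0],"roll":0},
])

```text
time: 19.82
tool_pos: [0.5735, -0.1458, 0.068]
tool_rot: [-3.141, 0.001, 3.06]
contact_force: [2.5, -2.4, 1.1]
opening: 0.0058
grip_force: 15.0
```

step_arm([
  {"translation":[-0.6,-0.5,0],"roll":0},
  {"translation":[0,0,1.0],"roll":0},
  {"translation":[0,0,0.7],"roll":0},
  {"translation":[0,0,0],"roll":0},
  {"translation":[0,0,0],"roll":0},
])

```text
time: 20.23
tool_pos: [0.5738, -0.1462, 0.0661]
tool_rot: [-3.141, 0.001, 3.06]
contact_force: [1.5, -3.1, 1.7]
opening: 0.0059
grip_force: 15.2
```

step_arm([
  {"translation":[-0.3,-0.7,0],"roll":0},
  {"translation":[0,0,0.8],"roll":0},
  {"translation":[0,0,0],"roll":0},
  {"translation":[0,0,0],"roll":0},
])

```text
time: 20.57
tool_pos: [0.5739, -0.1464, 0.0658]
tool_rot: [3.141, 0.0, 3.06]
contact_force: [0.8, -0.6, 6.0]
opening: 0.0056
grip_force: 15.4
```

Seated: 6 N vertical, under 1 N lateral, at the expected height. Release and lift.

step_arm([
  {"translation":[0,0,0],"roll":0},
  {"translation":[0,0,0],"roll":0},
  {"translation":[0,0,0],"roll":0},
  {"translation":[0,0,0],"roll":0},
  {"translation":[0,0,-5],"roll":0},
  {"translation":[0,0,-20],"roll":0},
  {"translation":[0,0,-30],"roll":0},
  {"translation":[0,0,-40],"roll":0},
  {"translation":[0,0,-40],"roll":0},
  {"translation":[0,0,0],"roll":0},
  {"translation":[0,0,0],"roll":0},
], fingers=0.22)

```text
time: 21.48
tool_pos: [0.575, -0.1471, 0.2033]
tool_rot: [-3.14, 0.006, 3.06]
contact_force: [0.4, 0.2, -0.6]
opening: 0.0198
grip_force: 0.0
```

Run:
```python
from h import *; import pickle
delta(.606,.06,.2,3.061)
c=get_calibration('wrist');im=read_camera('wrist')
m=sq(.03,.063)+sq(.03,.075)
r,st=fitw(im,c,'yellow',(.5759,-.1183,.07),[-.08],m); print('Y',r.x.round(4),round(r.fun,2),st)
r,st=fitwell(im,c,(.5683,-.2182,.055),.055); print('R',r.x.round(4),round(r.fun,2),st)
r,st=fitw(im,c,'green',(.606,.083,.03),[0]); print('G',r.x.round(4),round(r.fun,2),st)
cv2.imwrite('pics/w5.png',im[:,:,::-1])
```

```text
tool delta mm [-14.  209.    3.3] norm 209.4 roll -0.0009
Y [ 0.5765 -0.1201 -0.0808] 0.48 [ 257  149   67   65 4134]
R [ 0.5678 -0.2179 -0.0771] 1.15 [ 156  146   65   62 3766]
G [0.6074 0.0774 0.0156] 11.22 [ 455  160   57   58 2548]
```

View pics/w5.png

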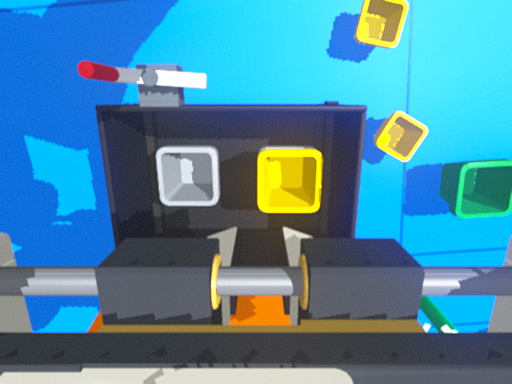

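Yellow sits level and square in the left well (289,181), its fitted yaw matching the case. Next green.

step_arm([
  {"translation":[-2.3,34.8,0],"roll":0},
  {"translation":[-2.3,34.8,0],"roll":0},
  {"translation":[-2.3,34.8,0],"roll":0},
  {"translation":[-2.3,34.8,0],"roll":0},
  {"translation":[-2.3,34.8,0],"roll":0},
  {"translation":[-2.3,34.8,0],"roll":0},
  {"translation":[0,0,0],"roll":0},
  {"translation":[0,0,0],"roll":0},
], fingers=0.3)

```text
time: 22.2
tool_pos: [0.6036, 0.0622, 0.1982]
tool_rot: [-3.141, -0.004, 3.064]
contact_force: [0.2, -0.4, 0.8]
opening: 0.028
grip_force: 0.0
```

```bash
python3 tub.py w6.png green
```

```text
[0.6036 0.0622 0.1982] [-3.1414 -0.0038  3.0636]
green [ 0.6073  0.0827 -0.0144] 2.12 [ 251  151   60   60 2925]
```

View pics/w6.png

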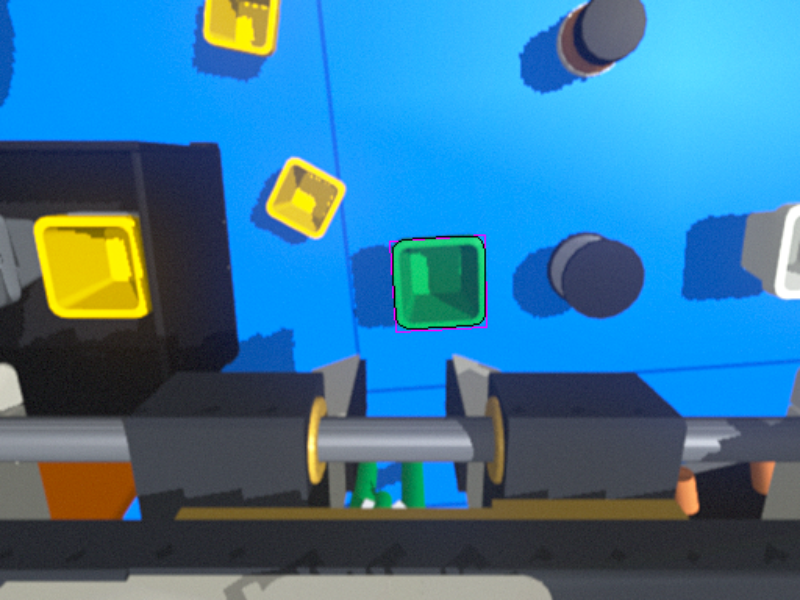

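Green (440,282), fitted at (0.607, 0.083, yaw -0.014); the spool (598,275) leaves room for the outer finger. For the right well I'll pinch its +y wall.

step_arm([
  {"translation":[-0.4,24,0],"roll":-0.032},
  {"translation":[0,23.8,10],"roll":-0.032},
  {"translation":[0,0,35],"roll":0},
  {"translation":[0,0,35],"roll":0},
  {"translation":[0,0,30],"roll":0},
  {"translation":[0,0,0],"roll":0},
  {"translation":[0,0,0],"roll":0},
  {"translation":[0,0,0],"roll":0},
])

```text
time: 22.92
tool_pos: [0.6092, 0.1069, 0.0918]
tool_rot: [3.141, 0.002, 3.123]
contact_force: [0.9, -1.1, 0.9]
opening: 0.0277
grip_force: 0.0
```

Run:
```python
from h import *
delta(.6077,.1098,.040,3.127)
```

```text
tool delta mm [ 1.6  2.8 51.8] norm 51.9 roll -0.0043
```

step_arm([
  {"translation":[1.6,2.8,12],"roll":-0.004},
  {"translation":[0,0,14],"roll":0},
  {"translation":[0,0,14],"roll":0},
  {"translation":[0,0,11.5],"roll":0},
  {"translation":[0,0,0],"roll":0},
  {"translation":[0,0,0],"roll":0},
  {"translation":[0,0,0],"roll":0},
])

```text
time: 23.5
tool_pos: [0.6076, 0.1107, 0.0402]
tool_rot: [3.141, 0.002, 3.128]
contact_force: [0.4, -0.7, 0.2]
opening: 0.0275
grip_force: 0.0
```

step_arm([
  {"translation":[0,0,0],"roll":0},
  {"translation":[0,0,0],"roll":0},
  {"translation":[0,0,0],"roll":0},
  {"translation":[0,0,0],"roll":0},
  {"translation":[0,0,0],"roll":0},
  {"translation":[0,0,0],"roll":0},
  {"translation":[0,0,0],"roll":0},
], fingers=0)

```text
time: 24.08
tool_pos: [0.6068, 0.1108, 0.0392]
tool_rot: [3.141, 0.001, 3.128]
contact_force: [-0.4, -0.7, 4.4]
opening: 0.006
grip_force: 14.8
```

step_arm([
  {"translation":[0,0,-10],"roll":0},
  {"translation":[0,0,-25],"roll":0},
  {"translation":[0,0,-35],"roll":0},
  {"translation":[0,0,-40],"roll":0},
  {"translation":[0,0,-40],"roll":0},
  {"translation":[0,0,-15],"roll":0},
  {"translation":[0,0,0],"roll":0.033},
  {"translation":[0,0,0],"roll":0.033},
  {"translation":[0,0,0],"roll":0},
  {"translation":[0,0,0],"roll":0},
])

```text
time: 24.92
tool_pos: [0.6063, 0.1108, 0.2038]
tool_rot: [3.141, -0.0, 3.063]
contact_force: [-0.2, -1.0, -1.3]
opening: 0.0058
grip_force: 14.7
```

Run:
```python
from h import *
# right well (.5678,-.218); TCP = centre + 27.1 tool y
delta(.5678+.0022,-.218+.027,.2,3.061)
# held-tub check: rim at tip+9.5mm in wrist view
s=observe(); z=s['tool_pos'][2]; c=get_calibration('wrist');im=read_camera('wrist')
t=s['tool_rot'][2]; ty=np.array([np.sin(t),-np.cos(t)]); p=s['tool_pos'][:2]-.0271*ty
u=proj('wrist',(*p,z+.009),c); m=mask(im,'green'); h,_,st,ce=blob(m,u); print(u,st,[proj('wrist',q,c).round(1) for q in W((*p,t-np.pi),[(-.03,-.03,z+.009),(-.03,.03,z+.009)])])
```

```text
tool delta mm [  12.5 -303.8    3.8] norm 304.1 roll 0.0021
[209.09052369 250.76207547] [ 147  190  119   77 5401] [array([145.5, 195.4]), array([267.2, 195.4])]
```

step_arm([
  {"translation":[1.6,-38,0],"roll":0},
  {"translation":[1.6,-38,0],"roll":0},
  {"translation":[1.6,-38,0],"roll":0},
  {"translation":[1.6,-38,0],"roll":0},
  {"translation":[1.6,-38,0],"roll":0},
  {"translation":[1.6,-38,0],"roll":0},
  {"translation":[1.6,-38,0],"roll":0},
  {"translation":[1.6,-38,0],"roll":0},
  {"translation":[0,0,0],"roll":0},
  {"translation":[0,0,30],"roll":0},
  {"translation":[0,0,35],"roll":0},
  {"translation":[0,0,25],"roll":0},
  {"translation":[0,0,0],"roll":0},
  {"translation":[0,0,0],"roll":0},
  {"translation":[0,0,0],"roll":0},
])

```text
time: 26.22
tool_pos: [0.5707, -0.1915, 0.1153]
tool_rot: [-3.141, 0.002, 3.063]
contact_force: [0.6, -0.2, -0.7]
opening: 0.0059
grip_force: 14.9
```

Run:
```python
from h import *
delta(.5678+.0022,-.218+.027,.074,3.061); print(observe()['tool_pos'],observe()['contact_force'])
```

```text
tool delta mm [ 0.7  0.4 41.3] norm 41.3 roll 0.0016
[ 0.5706842  -0.19150449  0.11528335] [ 0.55993347 -0.21329116 -0.67826918]
```

step_arm([
  {"translation":[0.4,-0.4,9],"roll":0},
  {"translation":[0,0,9],"roll":0},
  {"translation":[0,0,9],"roll":0},
  {"translation":[0,0,9],"roll":0},
  {"translation":[0,0,4],"roll":0},
  {"translation":[0,0,3],"roll":0},
  {"translation":[0,0,0],"roll":0},
  {"translation":[0,0,0],"roll":0},
])

```text
time: 26.88
tool_pos: [0.5692, -0.1919, 0.0706]
tool_rot: [-3.141, -0.0, 3.062]
contact_force: [0.0, -2.3, -1.6]
opening: 0.0058
grip_force: 15.3
```

step_arm([
  {"translation":[0,0,1.5],"roll":0},
  {"translation":[0,0,1.0],"roll":0},
  {"translation":[0,0,0],"roll":0},
  {"translation":[0,0,0],"roll":0},
])

```text
time: 27.22
tool_pos: [0.5695, -0.1918, 0.0685]
tool_rot: [-3.141, 0.001, 3.062]
contact_force: [0.7, -3.5, 0.1]
opening: 0.0061
grip_force: 15.6
```

step_arm([
  {"translation":[-0.2,-1.0,0],"roll":0},
  {"translation":[0,0,1.0],"roll":0},
  {"translation":[0,0,1.0],"roll":0},
  {"translation":[0,0,0],"roll":0},
  {"translation":[0,0,0],"roll":0},
])

```text
time: 27.63
tool_pos: [0.5691, -0.1925, 0.066]
tool_rot: [3.141, -0.001, 3.062]
contact_force: [-1.4, -1.9, -0.8]
opening: 0.006
grip_force: 15.4
```

step_arm([
  {"translation":[0.2,-0.6,0],"roll":0},
  {"translation":[0,0,1.0],"roll":0},
  {"translation":[0,0,0],"roll":0},
  {"translation":[0,0,0],"roll":0},
])

```text
time: 27.97
tool_pos: [0.569, -0.1924, 0.0651]
tool_rot: [3.14, -0.0, 3.062]
contact_force: [-0.7, 2.3, 0.9]
opening: 0.0063
grip_force: 15.6
```

step_arm([
  {"translation":[0.2,0.5,0],"roll":0},
  {"translation":[0,0,0.8],"roll":0},
  {"translation":[0,0,0],"roll":0},
  {"translation":[0,0,0],"roll":0},
])

```text
time: 28.3
tool_pos: [0.5689, -0.1923, 0.0644]
tool_rot: [3.141, -0.0, 3.062]
contact_force: [-0.4, 4.7, 3.4]
opening: 0.0059
grip_force: 15.7
```

Seated at the expected 0.0645 with light force. Release, lift and check.

step_arm([
  {"translation":[0,0,0],"roll":0},
  {"translation":[0,0,0],"roll":0},
  {"translation":[0,0,0],"roll":0},
  {"translation":[0,0,0],"roll":0},
  {"translation":[0,0,-5],"roll":0},
  {"translation":[0,0,-20],"roll":0},
  {"translation":[0,0,-30],"roll":0},
  {"translation":[0,0,-40],"roll":0},
  {"translation":[0,0,-40],"roll":0},
  {"translation":[0,0,0],"roll":0},
  {"translation":[0,0,0],"roll":0},
], fingers=0.22)

```text
time: 29.22
tool_pos: [0.5702, -0.1934, 0.2027]
tool_rot: [-3.139, 0.006, 3.062]
contact_force: [0.1, -0.2, -0.4]
opening: 0.0201
grip_force: 0.0
```

Run:
```python
from h import *
delta(.604,.31,.2,3.061)
c=get_calibration('wrist');im=read_camera('wrist')
m=sq(.03,.063)+sq(.03,.075)
for col,p in(('yellow',(.5765,-.12,.07)),('green',(.568,-.218,.07))):
    r,st=fitw(im,c,col,p,[-.08],m); print(col,r.x.round(4),round(r.fun,2),st)
a=read_camera('scene');b=read_camera('side')
v=[]
for n,i in(('scene',a),('side',b)):
    h,_,st,ce=blob(mask(i,'white'),proj(n,(.604,.3286,.03))); v.append((n,get_calibration(n),dens(h))); print(st)
r=fitsil(v,TUB,(.604,.3286,[0,.3,-.3])); print('white',r.x.round(4),round(r.fun,2))
```

```text
tool delta mm [  6.3 504.5   2.7] norm 504.6 roll 0.0011
yellow [ 0.5762 -0.1197 -0.0775] 0.61 [ 305  150   70   65 4198]
green [ 0.5677 -0.2196 -0.0773] 0.81 [ 199  150   67   64 4103]
[333 197  28  29 606]
[228 282  32  35 892]
white [ 0.604   0.3285 -0.0553] 2.36
```

step_arm([
  {"translation":[0.5,38.8,0],"roll":0},
  {"translation":[0.5,38.8,0],"roll":0},
  {"translation":[0.5,38.8,0],"roll":0},
  {"translation":[0.5,38.8,0],"roll":0},
  {"translation":[0.5,38.8,0],"roll":0},
  {"translation":[0.5,38.8,0],"roll":0},
  {"translation":[0.5,38.8,0],"roll":0},
  {"translation":[0.5,38.8,0],"roll":0},
  {"translation":[0.5,38.8,0],"roll":0},
  {"translation":[0.5,38.8,0],"roll":0},
  {"translation":[0.5,38.8,0],"roll":0},
  {"translation":[0.5,38.8,0],"roll":0},
  {"translation":[0.5,38.8,0],"roll":0},
  {"translation":[0,0,0],"roll":0},
  {"translation":[0,0,0],"roll":0},
], fingers=0.3)

```text
time: 30.62
tool_pos: [0.6012, 0.3127, 0.1967]
tool_rot: [-3.14, -0.004, 3.066]
contact_force: [0.8, -0.2, -0.5]
opening: 0.0274
grip_force: 0.0
```

```bash
python3 tub.py w7.png white
```

```text
[0.6012 0.3127 0.1967] [-3.1399 -0.0036  3.0658]
white [ 0.6051  0.3272 -0.0268] 0.92 [ 244  151   62   61 3520]
```

step_arm([
  {"translation":[-4.1,-12.3,0],"roll":-0.049},
  {"translation":[0,0,35],"roll":0},
  {"translation":[0,0,35],"roll":0},
  {"translation":[0,0,35],"roll":0},
  {"translation":[0,0,0],"roll":0},
  {"translation":[0,0,0],"roll":0},
  {"translation":[0,0,0],"roll":0},
])

```text
time: 31.25
tool_pos: [0.6069, 0.2975, 0.0964]
tool_rot: [3.141, 0.002, 3.11]
contact_force: [-0.3, 0.9, 0.1]
opening: 0.0275
grip_force: 0.0
```

Run:
```python
from h import *
delta(.6044,.3001,.040,3.115)
```

```text
tool delta mm [ 2.6  2.6 56.4] norm 56.5 roll -0.0051
```

step_arm([
  {"translation":[2.6,2.6,14],"roll":-0.005},
  {"translation":[0,0,15],"roll":0},
  {"translation":[0,0,15],"roll":0},
  {"translation":[0,0,12],"roll":0},
  {"translation":[0,0,0],"roll":0},
  {"translation":[0,0,0],"roll":0},
  {"translation":[0,0,0],"roll":0},
])

```text
time: 31.83
tool_pos: [0.6042, 0.301, 0.0402]
tool_rot: [3.14, 0.003, 3.116]
contact_force: [-0.2, -0.4, -1.0]
opening: 0.0277
grip_force: 0.0
```

step_arm([
  {"translation":[0,0,0],"roll":0},
  {"translation":[0,0,0],"roll":0},
  {"translation":[0,0,0],"roll":0},
  {"translation":[0,0,0],"roll":0},
  {"translation":[0,0,0],"roll":0},
  {"translation":[0,0,0],"roll":0},
  {"translation":[0,0,0],"roll":0},
], fingers=0)

```text
time: 32.42
tool_pos: [0.6034, 0.301, 0.039]
tool_rot: [3.141, 0.001, 3.116]
contact_force: [-0.5, 0.6, 3.5]
opening: 0.006
grip_force: 14.7
```

step_arm([
  {"translation":[0,0,-10],"roll":0},
  {"translation":[0,0,-25],"roll":0},
  {"translation":[0,0,-35],"roll":0},
  {"translation":[0,0,-40],"roll":0},
  {"translation":[0,0,-40],"roll":0},
  {"translation":[0,0,-15],"roll":0},
  {"translation":[0,0,0],"roll":0.054},
  {"translation":[0,0,0],"roll":0},
  {"translation":[0,0,0],"roll":0},
])

```text
time: 33.17
tool_pos: [0.6027, 0.3004, 0.2031]
tool_rot: [-3.141, -0.001, 3.063]
contact_force: [-0.8, 0.4, -0.7]
opening: 0.0059
grip_force: 14.7
```

Run:
```python
from h import *
delta(.5740,-.1466,.2,3.061)
s=observe(); z=s['tool_pos'][2]; c=get_calibration('wrist');im=read_camera('wrist')
t=s['tool_rot'][2]; ty=np.array([np.sin(t),-np.cos(t)]); p=s['tool_pos'][:2]+.0271*ty
u=proj('wrist',(*p,z+.009),c); m=mask(im,'white'); m[230:]=0; h,_,st,ce=blob(m,u); print(u,st,[proj('wrist',q,c).round(1) for q in W((*p,t-np.pi),[(-.03,-.03,z+.009),(-.03,.03,z+.009)])])
```

```text
tool delta mm [  -6.4 -447.9    3.1] norm 448.0 roll 0.0022
[313.28665872 250.71288412] [ 254  190  119   40 4477] [array([255.4, 195.4]), array([377. , 195.4])]
```

step_arm([
  {"translation":[-0.5,-37.3,0],"roll":0},
  {"translation":[-0.5,-37.3,0],"roll":0},
  {"translation":[-0.5,-37.3,0],"roll":0},
  {"translation":[-0.5,-37.3,0],"roll":0},
  {"translation":[-0.5,-37.3,0],"roll":0},
  {"translation":[-0.5,-37.3,0],"roll":0},
  {"translation":[-0.5,-37.3,0],"roll":0},
  {"translation":[-0.5,-37.3,0],"roll":0},
  {"translation":[-0.5,-37.3,0],"roll":0},
  {"translation":[-0.5,-37.3,0],"roll":0},
  {"translation":[-0.5,-37.3,0],"roll":0},
  {"translation":[-0.5,-37.3,0],"roll":0},
  {"translation":[0,0,0],"roll":0},
  {"translation":[0,0,25],"roll":0},
  {"translation":[0,0,30],"roll":0},
  {"translation":[0,0,15],"roll":0},
  {"translation":[0,0,0],"roll":0},
  {"translation":[0,0,0],"roll":0},
  {"translation":[0,0,0],"roll":0},
])

```text
time: 34.8
tool_pos: [0.5741, -0.146, 0.1342]
tool_rot: [-3.141, 0.001, 3.063]
contact_force: [0.6, -0.7, -0.4]
opening: 0.0059
grip_force: 14.9
```

Run:
```python
from h import *
delta(.5740,-.1466,.09,3.061); print(observe()['tool_pos'],observe()['contact_force'])
```

```text
tool delta mm [ 0.1 -0.6 44.2] norm 44.2 roll 0.0017
[ 0.57414041 -0.14597226  0.13421196] [ 0.64485676 -0.70457912 -0.35552069]
```

step_arm([
  {"translation":[0,-0.6,9],"roll":0},
  {"translation":[0,0,9],"roll":0},
  {"translation":[0,0,9],"roll":0},
  {"translation":[0,0,9],"roll":0},
  {"translation":[0,0,4],"roll":0},
  {"translation":[0,0,3],"roll":0},
  {"translation":[0,0,0],"roll":0},
  {"translation":[0,0,0],"roll":0},
])

```text
time: 35.47
tool_pos: [0.5734, -0.1462, 0.0902]
tool_rot: [3.141, -0.001, 3.062]
contact_force: [0.1, 2.5, -1.1]
opening: 0.0059
grip_force: 15.1
```

step_arm([
  {"translation":[0,0,1.5],"roll":0},
  {"translation":[0,0,1.0],"roll":0},
  {"translation":[0,0,0],"roll":0},
  {"translation":[0,0,0],"roll":0},
])

```text
time: 35.8
tool_pos: [0.5735, -0.1464, 0.0881]
tool_rot: [3.141, 0.0, 3.062]
contact_force: [-1.5, 1.3, 1.2]
opening: 0.0059
grip_force: 15.5
```

step_arm([
  {"translation":[0.4,0.4,0],"roll":0},
  {"translation":[0,0,1.0],"roll":0},
  {"translation":[0,0,1.0],"roll":0},
  {"translation":[0,0,0],"roll":0},
  {"translation":[0,0,0],"roll":0},
])

```text
time: 36.22
tool_pos: [0.5731, -0.146, 0.0858]
tool_rot: [3.141, -0.0, 3.062]
contact_force: [-0.5, 2.9, 0.5]
opening: 0.0056
grip_force: 15.5
```

step_arm([
  {"translation":[0,0.3,0.8],"roll":0},
  {"translation":[0,0,0.6],"roll":0},
  {"translation":[0,0,0],"roll":0},
  {"translation":[0,0,0],"roll":0},
])

```text
time: 36.55
tool_pos: [0.573, -0.1461, 0.0845]
tool_rot: [-3.141, -0.0, 3.062]
contact_force: [-3.0, 0.6, 2.1]
opening: 0.0062
grip_force: 15.7
```

Seated at the expected height (0.0845) with 2 N. Release and check.

step_arm([
  {"translation":[0,0,0],"roll":0},
  {"translation":[0,0,0],"roll":0},
  {"translation":[0,0,0],"roll":0},
  {"translation":[0,0,0],"roll":0},
  {"translation":[0,0,-5],"roll":0},
  {"translation":[0,0,-20],"roll":0},
  {"translation":[0,0,-30],"roll":0},
  {"translation":[0,0,-35],"roll":0},
  {"translation":[0,0,-35],"roll":0},
  {"translation":[0,0,0],"roll":0},
  {"translation":[0,0,0],"roll":0},
], fingers=0.22)

```text
time: 37.47
tool_pos: [0.5743, -0.1462, 0.2123]
tool_rot: [-3.14, 0.005, 3.062]
contact_force: [0.4, 0.2, -0.1]
opening: 0.0201
grip_force: 0.0
```

Run:
```python
from h import *
print(observe()['tool_pos'])
c=get_calibration('wrist');im=read_camera('wrist')
for col,p,zr in(('white',(.5765,-.12,.09),.095),('green',(.568,-.218,.07),.075)):
    r,st=fitw(im,c,col,p,[-.08],sq(.03,zr)+sq(.03,zr-.012)); print(col,r.x.round(4),round(r.fun,2),st)
a=read_camera('scene');b=read_camera('side')
o=np.hstack([cv2.resize(x,(400,400),interpolation=cv2.INTER_CUBIC) for x in(im[120:240,140:260+80,::-1],b[70:190,230:350,::-1])])
cv2.imwrite('pics/w8.png',o)
for col,p0 in(('yellow',(.576,-.119,.065)),('red',(.4742,-.242,.1435))): 
    for cam,i in(('scene',a),('side',b)): print(col,cam,blob(mask(i,col),proj(cam,p0))[3].round(1),proj(cam,p0).round(1))
```

```text
[ 0.57432712 -0.14620698  0.2122902 ]
white [ 0.5765 -0.12   -0.0837] 0.52 [ 256  152   69   67 4421]
green [ 0.5678 -0.2201 -0.083 ] 0.73 [ 151  148   67   63 3913]
yellow scene [211.7 206.1] [159.7 209.7]
yellow side [285.1 191.9] [280.  147.2]
red scene [103.7 158.8] [103.1 160. ]
red side [293.3 372.6] [322.9  98.7]
```

View pics/w8.png

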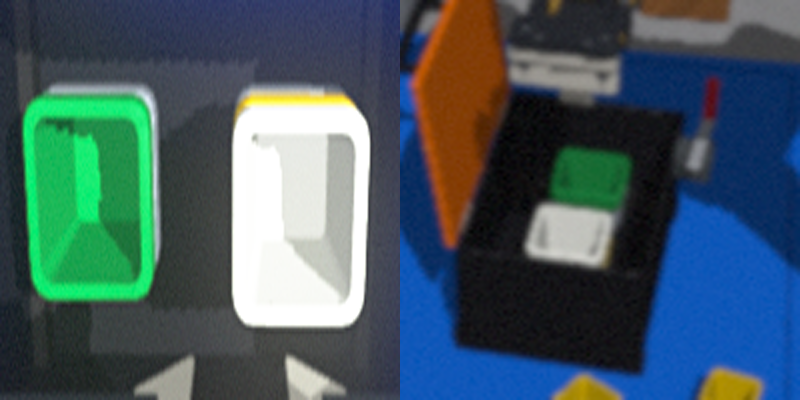

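Both stacks are level and centred: green in the right well at picture (92,195), white over yellow in the left at (300,215). Side view confirms it and shows the lever still free (710,100). Now back to the handle, reversing the earlier path.

step_arm([
  {"translation":[0,0,-38],"roll":0},
  {"translation":[0,0,-38],"roll":0},
  {"translation":[0,0,0],"roll":0.1208},
  {"translation":[0,0,0],"roll":0.1208},
  {"translation":[0,0,0],"roll":0.1208},
  {"translation":[0,0,0],"roll":0.1208},
  {"translation":[0,0,0],"roll":0.1208},
  {"translation":[0,0,0],"roll":0.1208},
  {"translation":[0,0,0],"roll":0.1208},
  {"translation":[0,0,0],"roll":0.1208},
  {"translation":[0,0,0],"roll":0.1208},
  {"translation":[0,0,0],"roll":0.1208},
  {"translation":[0,0,0],"roll":0.1208},
  {"translation":[0,0,0],"roll":0.1208},
  {"translation":[0,0,0],"roll":0.1208},
  {"translation":[0,0,0],"roll":0},
  {"translation":[0,0,0],"roll":0},
], fingers=0.19)

```text
time: 39.03
tool_pos: [0.5728, -0.1457, 0.2842]
tool_rot: [-3.139, -0.001, 1.495]
contact_force: [1.0, -0.2, 0.5]
opening: 0.0175
grip_force: 0.0
```

Run:
```python
from h import *
delta(.7111,-.1778,.286,1.49); print(observe()['qpos'].round(2))
```

```text
tool delta mm [-21.6 140.3  -1.8] norm 142.0 roll 0.0053
[-0.38  0.43  1.23  0.    1.48 -0.3 ]
```

step_arm([
  {"translation":[-5.4,35.1,0],"roll":0.005},
  {"translation":[-5.4,35.1,0],"roll":0},
  {"translation":[-5.4,35.1,0],"roll":0},
  {"translation":[-5.4,35.1,0],"roll":0},
  {"translation":[0,0,0],"roll":0},
  {"translation":[0,0,0],"roll":0},
  {"translation":[0,0,0],"roll":0},
])

```text
time: 39.62
tool_pos: [0.7107, -0.1787, 0.284]
tool_rot: [-3.139, -0.001, 1.489]
contact_force: [0.1, 1.0, 1.2]
opening: 0.0173
grip_force: 0.0
```

Run:
```python
from h import *
delta(.7112,-.1778,.2055,1.49)
```

```text
tool delta mm [ 1.   0.4 78.5] norm 78.5 roll -0.001
```

step_arm([
  {"translation":[0,0,25],"roll":0},
  {"translation":[0,0,20],"roll":0},
  {"translation":[0,0,10],"roll":0},
  {"translation":[0,0,0],"roll":0},
  {"translation":[0,0,0],"roll":0},
])

```text
time: 40.03
tool_pos: [0.7107, -0.1787, 0.2322]
tool_rot: [3.141, 0.0, 1.487]
contact_force: [0.7, 0.0, 2.1]
opening: 0.0177
grip_force: 0.0
```

step_arm([
  {"translation":[0,0,10],"roll":0},
  {"translation":[0,0,8],"roll":0},
  {"translation":[0,0,5],"roll":0},
  {"translation":[0,0,0],"roll":0},
  {"translation":[0,0,0],"roll":0},
])

```text
time: 40.45
tool_pos: [0.7111, -0.1789, 0.207]
tool_rot: [-3.141, -0.0, 1.487]
contact_force: [0.0, 0.2, -0.3]
opening: 0.0175
grip_force: 0.0
```

step_arm([
  {"translation":[0,0,0],"roll":0},
  {"translation":[0,0,0],"roll":0},
  {"translation":[0,0,0],"roll":0},
  {"translation":[0,0,0],"roll":0},
  {"translation":[0,0,0],"roll":0},
], fingers=0)

```text
time: 40.87
tool_pos: [0.7112, -0.179, 0.2077]
tool_rot: [-3.142, 0.0, 1.487]
contact_force: [-2.4, 0.2, -0.3]
opening: 0.0105
grip_force: 15.0
```

step_arm([
  {"translation":[0,-6,-3],"roll":0},
  {"translation":[0,-11.6,-5],"roll":0},
  {"translation":[0,-12,-3.8],"roll":0},
  {"translation":[0,-12.3,-2.6],"roll":0},
  {"translation":[0,-12.5,-1.4],"roll":0},
  {"translation":[0,-12.6,-0.1],"roll":0},
  {"translation":[0,-12.5,1.1],"roll":0},
  {"translation":[0,-12.4,2.4],"roll":0},
  {"translation":[0,-12.1,3.6],"roll":0},
  {"translation":[0,-11.7,4.7],"roll":0},
  {"translation":[0,-11.1,5.9],"roll":0},
  {"translation":[0,0,0],"roll":0},
])

```text
time: 41.87
tool_pos: [0.5829, -0.168, 0.2058]
tool_rot: [-3.14, -0.0, 1.486]
contact_force: [-3.2, -0.0, 1.8]
opening: 0.0105
grip_force: 15.0
```

step_arm([
  {"translation":[0,-10.5,6.9],"roll":0},
  {"translation":[0,-9.8,8],"roll":0},
  {"translation":[0,-8.9,8.9],"roll":0},
  {"translation":[0,-8,9.7],"roll":0},
  {"translation":[0,-7,10.5],"roll":0},
  {"translation":[0,-6,11.1],"roll":0},
  {"translation":[0,-3,6],"roll":0},
  {"translation":[0,0,0],"roll":0},
  {"translation":[0,0,0],"roll":0},
])

```text
time: 42.62
tool_pos: [0.5323, -0.1638, 0.1445]
tool_rot: [-3.142, -0.0, 1.487]
contact_force: [2.5, 0.1, -4.2]
opening: 0.0102
grip_force: 15.0
```

step_arm([
  {"translation":[0,-1.2,3],"roll":0},
  {"translation":[0,-0.8,3],"roll":0},
  {"translation":[0,0,0],"roll":0},
  {"translation":[0,0,0],"roll":0},
])

```text
time: 42.95
tool_pos: [0.5304, -0.1636, 0.139]
tool_rot: [3.141, 0.0, 1.487]
contact_force: [2.5, 2.0, 1.6]
opening: 0.0101
grip_force: 15.0
```

step_arm([
  {"translation":[0,0,1.5],"roll":0},
  {"translation":[0,0,1],"roll":0},
  {"translation":[0,0,0],"roll":0},
  {"translation":[0,0,0],"roll":0},
])

```text
time: 43.28
tool_pos: [0.5304, -0.1638, 0.1385]
tool_rot: [3.139, 0.001, 1.487]
contact_force: [-3.1, 3.8, 15.7]
opening: 0.0103
grip_force: 15.0
```

The lid meets a hard stop (16 N at the shut height). Release and go to the latch post.

step_arm([
  {"translation":[0,0,0],"roll":0},
  {"translation":[0,0,0],"roll":0},
  {"translation":[0,0,0],"roll":0},
  {"translation":[0,0,0],"roll":0},
  {"translation":[0,0,-15],"roll":0},
  {"translation":[0,0,-35],"roll":0},
  {"translation":[0,0,-35],"roll":0},
  {"translation":[0,0,0],"roll":0},
  {"translation":[-27,-16.6,0],"roll":0},
  {"translation":[-27,-16.6,0],"roll":0},
  {"translation":[-27,-16.6,0],"roll":0},
  {"translation":[0,0,0],"roll":0},
  {"translation":[0,0,0],"roll":0},
], fingers=0.35)

```text
time: 44.37
tool_pos: [0.4728, -0.2413, 0.2208]
tool_rot: [-3.141, -0.0, 1.484]
contact_force: [0.5, 0.2, -0.1]
opening: 0.0321
grip_force: 0.0
```

Run:
```python
from h import *
delta(.4736,-.2412,.136,1.49)
v=[]
for n in('scene','side'):
    i=read_camera(n); m=mask(i,'orange'); h,_,st,ce=blob(m,proj(n,(.5744,-.1664,.118)));v.append((n,get_calibration(n),dens(h))); print(st)
    uv=proj(n,(.4736,-.2412,.1435)); N,l,s2,c2=cv2.connectedComponentsWithStats(mask(i,'red'))
    for k in range(1,N):
        if np.hypot(*(c2[k]-uv))<25 and s2[k,4]>3: print(n,s2[k],onz(n,c2[k],.1435).round(4))
r=fitsil(v,LID,(.5744,-.1664,[-.08])); print(r.x.round(4),round(r.fun,2))
```

```text
tool delta mm [ 0.1  0.8 84.8] norm 84.8 roll -0.0063
[  82  173  101   53 4612]
scene [101 154   6  12  40] [ 0.4719 -0.2408  0.1435]
[ 247   95   68   57 2667]
side [322  94   3  11  23] [ 0.474  -0.2409  0.1435]
[ 0.5742 -0.1671 -0.0827] 1.53
```

The lid silhouette matches the initial shut one. The post is at (0.473,-0.241), straight below. Descend and grip.

step_arm([
  {"translation":[0,0.5,25],"roll":0},
  {"translation":[0,0,30],"roll":0},
  {"translation":[0,0,20],"roll":0},
  {"translation":[0,0,9],"roll":0},
  {"translation":[0,0,0],"roll":0},
  {"translation":[0,0,0],"roll":0},
])

```text
time: 44.97
tool_pos: [0.4747, -0.2398, 0.1374]
tool_rot: [3.141, -0.0, 1.488]
contact_force: [-0.0, -0.7, 0.8]
opening: 0.0327
grip_force: 0.0
```

step_arm([
  {"translation":[0,0,0],"roll":0},
  {"translation":[0,0,0],"roll":0},
  {"translation":[0,0,0],"roll":0},
  {"translation":[0,0,0],"roll":0},
  {"translation":[0,0,0],"roll":0},
  {"translation":[0,0,0],"roll":0},
], fingers=0, grip_force=6)

```text
time: 45.47
tool_pos: [0.4742, -0.2406, 0.1378]
tool_rot: [3.141, 0.001, 1.487]
contact_force: [-0.4, -0.9, 4.5]
opening: 0.0098
grip_force: 6.0
```

step_arm([
  {"translation":[0,-2,0],"roll":0},
  {"translation":[1.0,-5.1,0],"roll":0},
  {"translation":[2.0,-4.8,0],"roll":0},
  {"translation":[2.9,-4.3,0],"roll":0},
  {"translation":[3.7,-3.7,0],"roll":0},
  {"translation":[4.3,-2.8,0],"roll":0},
  {"translation":[4.8,-1.9,0],"roll":0},
  {"translation":[5.1,-0.9,0],"roll":0},
  {"translation":[0,0,0],"roll":0},
  {"translation":[0,0,0],"roll":0},
])

```text
time: 46.3
tool_pos: [0.4509, -0.2138, 0.1371]
tool_rot: [3.141, 0.0, 1.487]
contact_force: [4.2, -2.3, 0.7]
opening: 0.0095
grip_force: 6.0
```

step_arm([
  {"translation":[1,0,0],"roll":0},
  {"translation":[0,0,0],"roll":0},
])

```text
time: 46.47
tool_pos: [0.4509, -0.2137, 0.1372]
tool_rot: [3.141, 0.001, 1.487]
contact_force: [3.2, -5.1, 1.1]
opening: 0.0098
grip_force: 6.0
```

step_arm([
  {"translation":[0,0,0],"roll":0},
  {"translation":[0,0,0],"roll":0},
  {"translation":[0,0,0],"roll":0},
  {"translation":[0,0,-20],"roll":0},
  {"translation":[0,0,-35],"roll":0},
  {"translation":[0,0,-40],"roll":0},
  {"translation":[0,0,-30],"roll":0},
  {"translation":[0,0,0],"roll":0},
  {"translation":[0,0,0],"roll":0},
], fingers=0.35)

```text
time: 47.22
tool_pos: [0.4508, -0.2133, 0.2632]
tool_rot: [3.14, 0.001, 1.487]
contact_force: [-0.0, -0.0, -0.2]
opening: 0.0321
grip_force: 0.0
```

Run:
```python
from h import *
print(observe()['tool_pos'])
for n in('scene','side'):
    i=read_camera(n); uv=proj(n,(.4505,-.2155,.1435)); N,l,s2,c2=cv2.connectedComponentsWithStats(mask(i,'red'))
    for k in range(1,N):
        if np.hypot(*(c2[k]-uv))<25 and s2[k,4]>3: print(n,s2[k],onz(n,c2[k],.1435).round(4))
    print(blob(mask(i,'orange'),proj(n,(.5744,-.1664,.118)))[2])
```

```text
[ 0.45080243 -0.21327372  0.26323255]
scene [114 146   6  12  42] [ 0.4482 -0.2132  0.1435]
[  82  173  101   53 4586]
side [329 101   4  11  24] [ 0.452  -0.212   0.1435]
[ 247   96   68   56 2620]
```

The post is back against its stop (latch near 0), the lid is shut as at the start, and the robot is clear.

```bash
python3 -c "from cell import hand_in; print(hand_in())"
```

```text
the job is handed in; nothing more can be done
None
```

Job handed in at about 47 s with no verdict returned: yellow and white are stacked in the left tub, green is in the right (no red tub was present), and by the camera checks the lid is shut and the latch lever is back over it.

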